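# Gauge the minibar price-card holders

### The arm

A 6-joint arm with a two-finger parallel gripper is mounted at the origin on the work surface. World frame = base frame: x ahead of the robot, y to its left, z up, the work surface at z = 0. Lengths are in mm, angles in rad, forces in N, time in s.
With the tool pointing down it reaches from about 350 to 975 mm from the base axis. Payload 7.1 kg.
Tool frame: the origin (TCP) lies at the very end of the fingers, on their centre line; the grasp point (between the pads) lies tcp_to_grasp behind it (tcp_to_grasp is the distance from the TCP to the grasp point, in mm); z points along the fingers, x is the direction in which the jaws open and shut, and the axes are right-handed (so a half turn about z gives the same grasp; the last joint's range is limited). The gripper opens to 88 mm and grips with 3 to 60 N. Pads are 20 mm wide; open, the fingers measure 115 mm over their backs; the gripper's body (75 mm by 178 mm) begins 61 mm behind the grasp point.
Start: joints at [-1.206, 0.423, 1.63, -0, 1.089, -0.019], TCP at [234.045, -579.506, 222.675] pointing down, gripper open.
Joint ranges: [-3, 3], [-0.9, 2.11], [0.09, 2.58], [-1.31, 4.45], [0.11, 2.69], [-2.54, 2.54]. Speed limits (rad/s): [2.39, 2.39, 3.01, 3.14, 3.14, 3.14].

### API

Orientations are given as a rotation vector (axis times angle).
In Python, from workcell import get_obs, get_image, close_job, recognise, mark_of, tcp_to_grasp gives the robot as it stands. The module is installed in compiled form; this text tells all that it offers.
- The arm moves only by the tool move_arm, never from a script. Its argument "motion" is a list of rows, each a list of 7 numbers: the shift along the world's x, y, z in mm, then the turn, a rotation vector about the world's x, y, z in rad, then the finger opening in mm, from 0 to 87.8. A call has 1 to 5 rows; each row is the pose to reach, as a shift and turn from the pose commanded when the call began; what a row does not reach only later rows make up. A row lasts 1/12 s, in which the tool goes at most 41.7 mm and 7.16 degrees, less where a joint would pass 70% of its speed; a pose out of reach is approached as far as the arm can. A call with a gripper value outside its range is refused whole. The fingers move at their own pace and stop on an object; the grip force is fixed at half the most. Time passes only in rows, so rows that repeat a pose let the fingers close. It gives the time, the measured TCP pose, the force and the opening at its end, in the units of the state.
- get_obs(): the state, without advancing time (a new reading comes with each control period).
- get_image(name): name is "scene" or "side" or "wrist"; returns a dict with "color" (420x560x3 uint8, red, green, blue), "mtx" (3x3 intrinsics, pixels), "k1" (the pictures are not rectified: a ray, as slopes to the right and down, at radius r is drawn at 1 + k1 r^2 times it, then the intrinsics apply), "camera_from_world" (4x4, takes a point from world to camera coordinates). Camera axes: x right, y up, looking along -z (the intrinsics and any distortion apply to the point x, -y, -z); pixel columns grow to the right and rows downward; lengths in mm; the calibration is good to about 2 mm. A picture is of the moment at which its call begins. There is no depth.
- close_job(): hands the job in, once; it reports no verdict.
Trained networks look in a picture, given as the dict that the camera call returned (one of the last four; its "shot" number tells which), for a name from the list of things; names that differ only in an ending like _2 or _b are one class to them, and where a whole thing is asked for, a point or a joint stands for the part that bears it (a point fixed in the world has none). Each returns a list of dicts, best first, with "p" (0 to 1); they miss things now and then, are a little off and sometimes report something else, mostly with a low value. They report only what shows in the picture. A call takes as long as a camera call. They do not tell look-alikes from the thing itself.
- recognise(picture, label): "bbox" ([centre column, centre row, width, height] in pixels, round what is visible of it).
- mark_of(picture, label): "location" ([row, column] in pixels: a listed point, or the origin of a listed thing).
The state is a dict: "t": time; "qpos": joint angles; "qvel": joint speeds; "joint_torque": joint torques, N m; "ee_pos": TCP position; "orientation": TCP orientation; "ft_force": force on the tool from outside, world axes, zero at the start; "moment": the same for the moment, N m; "width": finger opening in mm.
Only numpy, scipy, OpenCV 4.12 (cv2) and the standard library are available. Lean on these libraries where they do the work, as an engineer would, in place of code of your own. Each camera call takes 0.05 s, during which the arm holds its last target. There are 200 camera calls.

### The job

Check the wooden price-card holders that stand along the back rail: first pull the caddy's drawer out to its stop and leave it out, then take the steel slit gauge off its mat and, going along the row from your left to your right (+y first), slide its blade into the slit in the front of each holder until it is fully in or jams, without forcing it. Stand every holder that took the blade fully upright in the drawer, and every one in which it jammed upright in the returns box. Finish with the gauge lying flat, as it lay, on its mat and the lid of the box lowered shut, and leave the other things on the shelf alone.

Things in the scene. Friction and masses are not known exactly. Their poses are not given: they have to be found in the camera images.
- holder_a: dark wooden price-card holder, 50 (x) x 44 (y) x 46 (z) mm, about 0.3 kg, upright, front (-x) to the robot, back near the rail; origin: centre of underside, z up. An upright slit in mid-front (y = 0, z 6 to 40) runs 42 mm back from x = -25 to +17: 7 mm wide, its mouth flared to about 18 mm over the first 8 mm, closed on top. Sound, pinched or absent (None); see holder_b
- holder_b: holder like holder_a. Two of the four holders are pinched inside: from 16 mm behind the front (x = -9) their slit is only 2.5 mm wide, so the blade jams there; this does not show from above. The other two take the blade fully. Three or four of the holders are present
- holder_c: holder like holder_a, sound or pinched, may be absent. In the row a is always left (+y) of b, b of c, c of d, at least 100 mm apart at the start, and their slits face the robot
- holder_d: holder like holder_a, sound or pinched, may be absent; the rightmost (-y) of the row
- gauge: the slit gauge: an aluminium handle rib 70 (x) x 22 (y) mm, 30 mm tall, on a sole 70 x 52 x 4 mm, with a steel blade 4 mm thick (y) and 16 mm tall (z 8 to 24 mm) reaching 55 mm out of its +x end. Origin at the centre of the sole's underside, x along the blade, z up. 0.18 kg. It starts on its mat, blade pointing away from the robot; grip the rib across its 22 mm
- gauge_tip (a point): the middle of the blade's end, 90 mm ahead of the gauge's origin and 16 mm above its underside; axes as the gauge's
- mat: thin black rubber mat, fixed, 130 (x) x 90 (y) x 3 mm, the gauge's place; origin at the centre of its underside. The gauge's handle belongs on it, flat (the blade may overhang)
- rail: the fixed back rail, 20 (x) x 550 (y) x 50 (z) mm, black magnetic strip on top with a jigger (68 mm tall) at its +y end and a bar spoon lying on it; origin at the centre of its underside, -x faces the robot. Holders pushed back come to rest against its front face (x = -10 mm)
- caddy: fixed grey cabinet 200 (x) x 250 (y) x 90 (z) mm with one drawer at its front (-x), which faces the robot; origin at the centre of its underside
- caddy_drawer0 (a joint): how far the drawer is out along the cabinet's -x: 0 shut, 0.134 m at its stop; it slides with about 1 N of friction and stays where it is left; starts nearly shut
- caddy_drawer0_handle (a point): middle of the drawer's horizontal bar handle, 11 mm thick and 120 mm long along the cabinet's y, 35 mm in front of the drawer's front, 52 mm above the table; it can be pinched from above across the cabinet's x. Axes as the cabinet's
- drawer_floor (a point): centre of the drawer's inner floor, moving with it, 22 mm above the table, axes as the cabinet's. Inside it is 155 (x) x 208 (y) mm, the walls stand 46 mm and the front 56 mm above the floor. At the stop the part from x = -77 to +50 mm is out from under the cabinet top
- returns: fixed grey plastic returns box, 150 (x) x 200 (y) x 75 (z) mm outside, walls and floor 5 mm; origin at the centre of its underside; open on top with a lid hinged on its far (+x) rim
- returns_in (a point): centre of the box's inner floor, 5 mm above the table; axes as the box's
- returns_lid (a joint): angle of the white lid: 0 closed, about 1.6 to 1.85 rad (standing up) at the start; a stiff hinge that stays where it is left and takes about 1.5 N at the lid's edge to move (less when going down)
- returns_lid_hinge (a point): middle of the lid's hinge line, at the box's far upper rim (box x = +75, z = 75.5 mm). The lid is a plate 150 x 200 x 8 mm; point axes turn with the lid (x from the lid's front edge to the hinge, y along the hinge, z out of its outer face)
- returns_lid_handle (a point): on the lid's black knob (28 mm wide, 43 mm tall), 30 mm from the lid's free edge, 35 mm out from its outer face; with the lid open it points away from the robot
- cups: stack of three white espresso cups, 64 mm across, 112 mm tall, origin under its centre: a bystander, leave alone
- canister: lidded silver tin coffee canister, 94 mm across, 161 mm tall, behind the -y end of the rail, origin under its centre: a bystander, leave alone
- tongs: chrome sugar tongs lying flat, 125 x 36 x 12 mm, origin at the middle of its underside: a bystander, leave alone
- mini_a: miniature amber bottle, 40 mm across, 120 mm tall, near the +y end of the rail: a bystander, leave alone
- mini_b: miniature green bottle, 40 mm across, 105 mm tall, near the -y end of the rail: a bystander, leave alone
- tumbler: glass tumbler, 72 mm across, 85 mm tall, behind the rail: a bystander, leave alone
There are look-alikes about, which are no part of the job. What is shaped like the holder_c but orange or purple is not meant.

How it is judged (in metres and radians):
On the way, in this order (a step that is already met when the one before it is completed fails the run):
1. the drawer is pulled out to its stop (value of joint caddy_drawer0 above 0.125 m), for 0.2 s.
2. holder_a, next from the left, has the blade slid into its slit to nearly full depth (y of gauge_tip in the frame of holder_a between -0.008 and 0.008 m and z of gauge_tip in the frame of holder_a between 0 and 0.046 m and x of gauge_tip in the frame of holder_a between 0.009 and 0.03 m), for 0.05 s.
3. holder_b, next from the left, has the blade slid into its slit until it jams (y of gauge_tip in the frame of holder_b between -0.008 and 0.008 m and z of gauge_tip in the frame of holder_b between 0 and 0.046 m and x of gauge_tip in the frame of holder_b between -0.014 and 0.03 m and contact force between gauge and holder_b above 0.8 N), for 0.05 s.
4. holder_c, next from the left, has the blade slid into its slit until it jams (y of gauge_tip in the frame of holder_c between -0.008 and 0.008 m and z of gauge_tip in the frame of holder_c between 0 and 0.046 m and x of gauge_tip in the frame of holder_c between -0.014 and 0.03 m and contact force between gauge and holder_c above 0.8 N), for 0.05 s.
5. holder_d, next from the left, has the blade slid into its slit to nearly full depth (y of gauge_tip in the frame of holder_d between -0.008 and 0.008 m and z of gauge_tip in the frame of holder_d between 0 and 0.046 m and x of gauge_tip in the frame of holder_d between 0.009 and 0.03 m), for 0.05 s.
At the end, for the whole second after the job is handed in: sound holders upright (0.2 rad) on the drawer floor (centre within 62 mm x, 92 mm y of its centre), pinched ones likewise in the returns box (52, 78 mm); gauge flat, handle centre on the mat (5 mm over its edge at most); lid within 0.06 rad of shut; drawer out 115 mm or more; all at rest (x of holder_a in the frame of drawer_floor between -0.062 and 0.062 m and y of holder_a in the frame of drawer_floor between -0.092 and 0.092 m and z of holder_a in the frame of drawer_floor between -0.006 and 0.012 m and angle between each of holder_a, holder_b, holder_c, holder_d's own z axis and vertical below 0.2 rad and linear speed of each of holder_a, holder_b, holder_c, holder_d, gauge below 0.02 m/s and x of holder_b in the frame of returns_in between -0.052 and 0.052 m and y of holder_b in the frame of returns_in between -0.078 and 0.078 m and z of holder_b in the frame of returns_in between -0.006 and 0.012 m and x of holder_c in the frame of returns_in between -0.052 and 0.052 m and y of holder_c in the frame of returns_in between -0.078 and 0.078 m and z of holder_c in the frame of returns_in between -0.006 and 0.012 m and x of holder_d in the frame of drawer_floor between -0.062 and 0.062 m and y of holder_d in the frame of drawer_floor between -0.092 and 0.092 m and z of holder_d in the frame of drawer_floor between -0.006 and 0.012 m and x of gauge in the frame of mat between -0.07 and 0.07 m and y of gauge in the frame of mat between -0.05 and 0.05 m and z of gauge in the frame of mat between -0.002 and 0.008 m and angle between gauge's own z axis and vertical below 0.15 rad and value of joint returns_lid below 0.06 rad and value of joint caddy_drawer0 above 0.115 m); the robot touches nothing.
It fails at once if a bystander is pushed more than 30 mm from its place (distance of any of cups, canister, tongs, mini_a, mini_b, tumbler from where it was at the start of the episode above 0.03 m).
It fails at once if a standing bystander is tipped over (angle between any of cups, canister, mini_a, mini_b, tumbler's own z axis and vertical above 0.5 rad).
It fails at once if the gauge is forced against a holder with more than 40 N (contact force between gauge and holder_a above 40 N or contact force between gauge and holder_b above 40 N or contact force between gauge and holder_c above 40 N or contact force between gauge and holder_d above 40 N).
Of holder_a, holder_b, holder_c, holder_d only 3 to 4 are there at a start; the rules pass over those that are not, and their reading is None.
At some moment in a run one of holder_a, holder_b, holder_c, holder_d, gauge may be knocked a few centimetres aside while the robot is not near it.
It also fails if it takes over 210 s, if anything falls off the work surface, if the arm or the gripper's body presses on something with over 40 N, if the wrist force passes 120 N, or if a joint passes its speed limit or range.

## Working session

There is one attempt and no reset: what is moved stays moved. The work goes in short steps, Python scripts to look and compute and a tool call to move; the robot and the scene stay as the last step left them, time stands still between calls to the robot, and variables do not carry over. Pictures are saved under pics/ and viewed, about 12 in all and at most 16, crops included, and the job is handed in when it is done.

Besides the shell and the picture viewer there is one more tool, called after "Emit:" by a JSON object that holds its "name" and its "arguments". move_arm: Moves the arm, as the interface text tells. Its arguments: {"type":"object","properties":{"motion":{"type":"array"}},"required":["motion"]}

```bash
mkdir -p pics
cat > h.py <<'E'
import numpy as np, cv2
from workcell import get_obs,get_image,close_job,recognise,mark_of,tcp_to_grasp
def ray(im,u,v):
    K=im["mtx"];k=im["k1"];d=np.array([(u-K[0][2])/K[0][0],(v-K[1][2])/K[1][1]]);s=d.copy()
    for _ in range(30): s=d/(1+k*(s@s))
    T=np.array(im["camera_from_world"]);R=T[:3,:3];c=-R.T@T[:3,3]
    return c,R.T@np.array([s[0],-s[1],-1.])
def at_z(im,u,v,z):
    c,r=ray(im,u,v);return c+r*(z-c[2])/r[2]
def proj(im,p):
    T=np.array(im["camera_from_world"]);q=T[:3,:3]@np.array(p,float)+T[:3,3]
    s=np.array([q[0],-q[1]])/-q[2];s=s*(1+im["k1"]*(s@s));K=im["mtx"]
    return np.array([K[0][0]*s[0]+K[0][2],K[1][1]*s[1]+K[1][2]])
def tri(a,b):
    A=np.zeros((3,3));y=np.zeros(3)
    for c,r in (a,b):
        r=r/np.linalg.norm(r);P=np.eye(3)-np.outer(r,r);A+=P;y+=P@c
    return np.linalg.solve(A,y)
def save(im,n,box=None,f=1):
    c=np.ascontiguousarray(im["color"][...,::-1])
    if box: c=c[box[1]:box[3],box[0]:box[2]]
    cv2.imwrite("pics/"+n,cv2.resize(c,None,fx=f,fy=f,interpolation=cv2.INTER_CUBIC))
E
cat > a.py <<'E'
from h import *
o=get_obs();print({k:np.round(v,3) for k,v in o.items()},tcp_to_grasp)
Z=dict(holder_a=0,gauge=3,gauge_tip=19,mat=0,rail=0,caddy=0,caddy_drawer0_handle=52,drawer_floor=22,returns=0,returns_in=5,returns_lid_hinge=75.5,cups=0,canister=0,tongs=0,mini_a=0,tumbler=0)
for n in("scene","side"):
    im=get_image(n);save(im,n+"0.png",f=1.4);c,_=ray(im,280,210);print(n,np.round(c))
    for l,z in Z.items():
        for m in mark_of(im,l)[:7]:
            if m["p"]>.2: print(l,round(m["p"],2),np.round(m["location"]),np.round(at_z(im,m["location"][1],m["location"][0],z)[:2]))
    for m in mark_of(im,"returns_lid_handle")[:1]: print(m)
E
python3 a.py
```

```text
{'t': np.float64(0.0), 'qpos': array([-1.206,  0.424,  1.631, -0.   ,  1.089, -0.019]), 'qvel': array([ 0.001,  0.002, -0.001,  0.   ,  0.   ,  0.001]), 'joint_torque': array([ 1.0000e-03, -5.4461e+01, -2.7367e+01,  6.4000e-02,  2.3000e-02,
       -0.0000e+00]), 'ee_pos': array([ 233.844, -579.006,  221.925]), 'orientation': array([-2.604e+00,  1.757e+00,  2.000e-03]), 'ft_force': array([1.561, 0.432, 0.379]), 'moment': array([0.042, 0.029, 0.022]), 'width': np.float64(87.961)} 18.700000000000003
scene [1222. -506.  626.]
holder_a 0.93 [274. 245.] [ 636. -161.]
holder_a 0.88 [250. 392.] [760. 179.]
holder_a 0.87 [271. 375.] [790.  89.]
holder_a 0.74 [223. 358.] [632. 190.]
holder_a 0.63 [171. 344.] [396. 357.]
holder_a 0.62 [355. 182.] [ 757. -367.]
holder_a 0.48 [257. 286.] [637. -50.]
gauge 0.83 [223. 242.] [468. -69.]
gauge 0.71 [118. 397.] [175. 869.]
gauge_tip 0.64 [230. 274.] [556. -30.]
mat 0.81 [227. 243.] [481. -74.]
rail 0.71 [258. 317.] [680.   8.]
caddy_drawer0_handle 0.82 [236. 122.] [ 427. -359.]
returns 0.93 [174. 345.] [414. 346.]
returns_in 0.94 [174. 345.] [422. 338
[... 960 characters left out ...]
 0.36 [360. 203.] [421. 352.]
caddy 0.71 [168. 379.] [ 539. -444.]
caddy_drawer0_handle 0.89 [184. 397.] [ 426. -348.]
caddy_drawer0_handle 0.69 [359. 207.] [388. 367.]
drawer_floor 0.98 [167. 386.] [ 514. -435.]
drawer_floor 0.51 [358. 210.] [401. 349.]
returns 0.96 [363. 207.] [409. 352.]
returns_in 0.82 [358. 204.] [419. 350.]
cups 0.77 [310. 285.] [387. 147.]
cups 0.33 [360. 204.] [418. 351.]
canister 0.77 [176. 256.] [ 777. -164.]
canister 0.47 [165. 385.] [ 537. -471.]
tongs 0.58 [260. 358.] [360. -84.]
mini_a 0.68 [178. 314.] [ 648. -274.]
mini_a 0.6 [297. 123.] [671. 364.]
tumbler 0.63 [197. 219.] [784. -27.]
tumbler 0.3 [359. 209.] [413. 343.]
{'location': [291.7, 125.1], 'p': 0.65}
```

View pics/scene0.png

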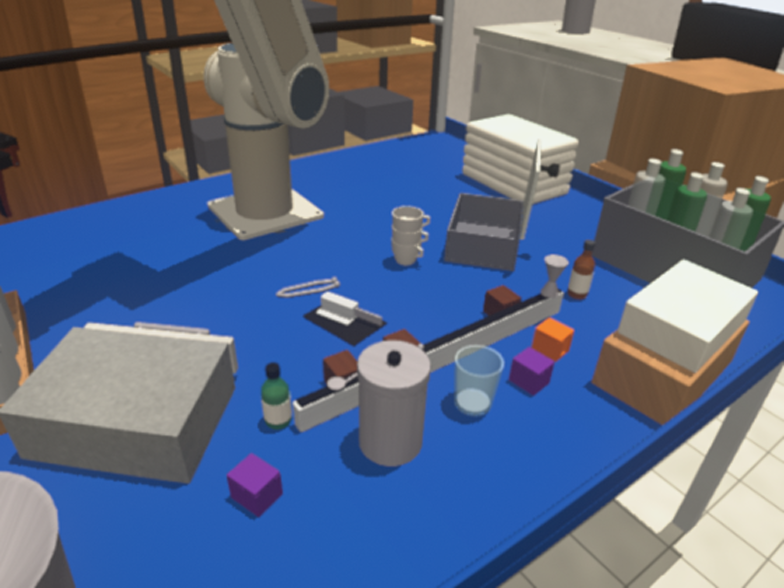

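View pics/side0.png

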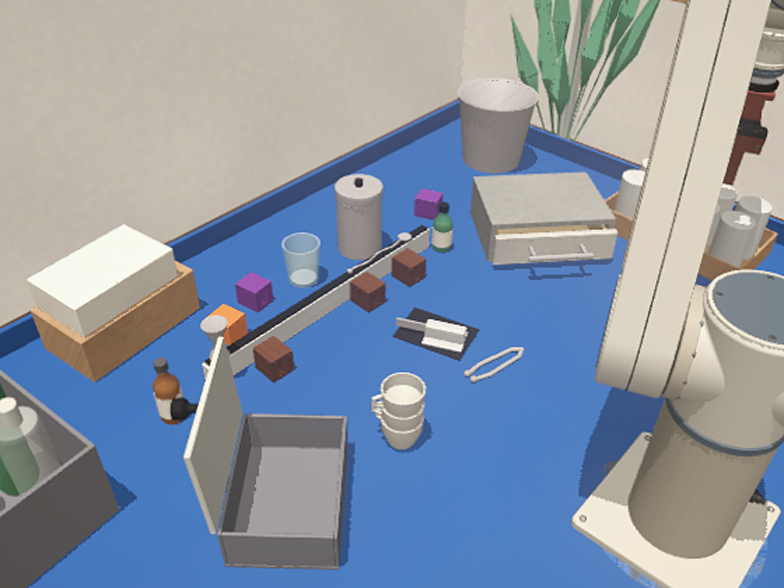

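Three dark holders are present, at side display pixels (273,358), (367,292) and (408,267). The orange one at (228,325) and the purple ones at (253,291) and (428,204) are look-alikes behind the rail. Next I'll work out yaws from the pictures.

```bash
cat > b.py <<'E'
from h import *
im=get_image("side")
f=lambda u,v,z:np.round(at_z(im,u/1.4,v/1.4,z)[:2])
print("handle ends",f(530,248,52),f(592,256,52))
print("cab front top",f(490,232,90),f(614,218,90), f(473,177,90),f(596,175,90))
print("rail front top",f(240,360,50),f(428,232,50))
print("box rim",f(222,536,75),f(338,538,75),f(347,417,75),f(247,416,75))
print("mat",f(424,308,3),f(393,335,3),f(464,357,3),f(479,331,3))
print("rib top",f(424,326,33),f(464,325,33),f(467,334,33))
save(im,"side_holders.png",(160,150,360,290),4)
w=get_image("wrist");save(w,"w0.png");c,_=ray(w,280,210);print("wristcam",c,w["camera_from_world"])
E
python3 b.py
```

```text
handle ends [ 480. -339.] [ 377. -399.]
cab front top [ 539. -282.] [ 389. -492.] [ 689. -426.] [ 501. -618.]
rail front top [648. 240.] [ 661. -247.]
box rim [398. 467.] [291. 371.] [422. 223.] [528. 320.]
mat [ 550. -105.] [542. -11.] [416. -53.] [ 437. -124.]
rib top [497. -40.] [448. -90.] [430. -75.]
wristcam [ 301.1982214  -553.01368796  385.64878174] [[ 3.73803375e-01 -9.27505493e-01 -2.14388868e-03 -6.24685357e+02]
 [ 8.94589873e-01  3.61146129e-01 -2.63215565e-01  3.17786360e+01]
 [ 2.44908139e-01  9.64729653e-02  9.64734663e-01 -3.92463773e+02]
 [ 0.00000000e+00  0.00000000e+00  0.00000000e+00  1.00000000e+00]]
```

View pics/side_holders.png

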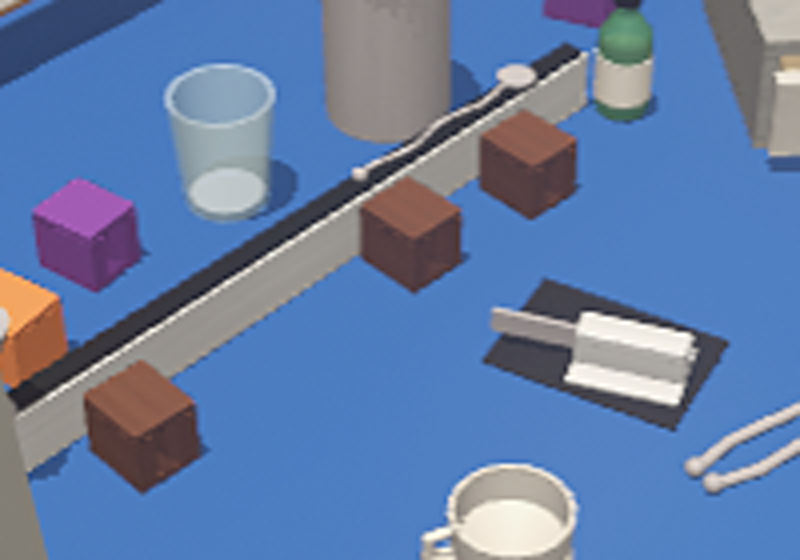

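Three dark holders (crop px (143,425), (410,235), (528,163)) with slits showing on the robot-facing side, all close to the rail. The gauge blade points toward the rail. Next I'll go over the drawer handle for a wrist look.

Emit:
{"name": "move_arm", "arguments": {"motion": [[100, 115, 0, 0, 0, 0.25, 87], [100, 115, 0, 0, 0, 0.25, 87], [100, 115, 0, 0, 0, 0.25, 87], [100, 115, 0, 0, 0, 0.25, 87]]}}

```text
t: 2.23
ee_pos: [335.4, -462.0, 222.6]
orientation: [-2.803, 1.417, 0.0]
ft_force: [0.5, -0.0, 0.5]
width: 87.2
```

Emit:
{"name": "move_arm", "arguments": {"motion": [[93, 111, 0, 0, 0, 0.24, 87], [93, 111, 0, 0, 0, 0.24, 87], [93, 111, 0, 0, 0, 0.24, 87], [93, 111, 0, 0, 0, 0.24, 87], [93, 111, 0, 0, 0, 0.24, 87]]}}

```text
t: 2.65
ee_pos: [429.3, -350.5, 222.9]
orientation: [-2.954, 1.066, -0.001]
ft_force: [-0.3, -0.4, 0.2]
width: 86.8
```

```bash
cat > w.py <<'E'
from h import *
import sys
n=sys.argv[1]
o=get_obs();print(np.round(o["t"],2),np.round(o["ee_pos"],1),np.round(o["orientation"],3),np.round(o["ft_force"],1),np.round(o["width"],1),np.round(o["qpos"],2))
im=get_image("wrist");save(im,n+".png")
for a in sys.argv[2:]:
    l,z=a.split(":")
    for m in mark_of(im,l)[:3]:
        if m["p"]>.2:print(l,round(m["p"],2),m["location"],np.round(at_z(im,m["location"][1],m["location"][0],float(z)),1))
np.savez("pics/"+n,**{k:im[k] for k in("color","mtx","k1","camera_from_world")})
E
python3 w.py w1 caddy_drawer0_handle:52 caddy:0
```

```text
2.65 [ 429.3 -350.5  222.9] [-2.954e+00  1.066e+00 -1.000e-03] [-0.3 -0.4  0.2] 86.8 [-0.71  0.32  1.79  0.    1.03 -0.01]
caddy_drawer0_handle 0.9 [205.8, 273.8] [ 417.1 -354.6   52. ]
caddy 0.87 [198.0, 406.5] [ 532.7 -455.2    0. ]
```

View pics/w1.png

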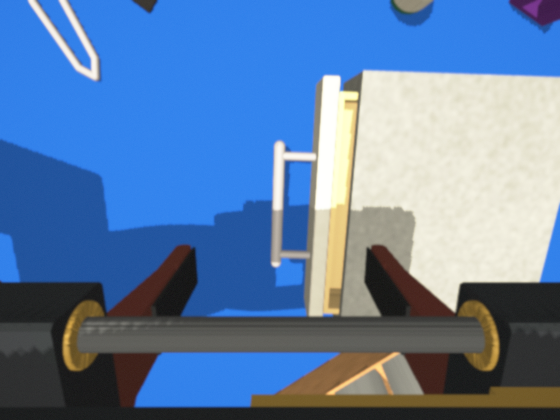

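The bar handle runs from px (279,146) to (276,262), and the drawer front lies right of it. The drawer is slightly open.

Run:
```python
from h import *
im=dict(np.load("pics/w1.npz"))
a=at_z(im,279.5,145,57);b=at_z(im,276,263,57);m=(a+b)/2;d=a-b
print(a,b,m,np.linalg.norm(d),"cab yaw",np.degrees(np.arctan2(-d[0],d[1])))
a=at_z(im,363,71,90);b=at_z(im,345,312,90);d=a-b;print("cab top front edge",a,b,np.degrees(np.arctan2(-d[0],d[1])))
R=cv2.Rodrigues(np.array([-2.954,1.066,-.001]))[0];print("jaw",np.degrees(np.arctan2(R[1,0],R[0,0])))
```

```text
[ 460.51558939 -311.55137008   57.        ] [ 380.14569643 -402.36161795   57.        ] [ 420.33064291 -356.95649401   57.        ] 121.26755877589362 cab yaw -41.509827594735256
cab top front edge [ 551.72172363 -307.97286476   90.        ] [ 408.51649002 -474.53083306   90.        ] -40.6886845417939
jaw -39.68565015247342
```

Emit:
{"name": "move_arm", "arguments": {"motion": [[-7, -3.5, -100, 0, 0, -0.025, 30], [-7, -3.5, -100, 0, 0, -0.025, 30], [-7, -3.5, -100, 0, 0, -0.025, 30], [-7, -3.5, -100, 0, 0, -0.025, 30], [-7, -3.5, -100, 0, 0, -0.025, 30]]}}

```text
t: 3.22
ee_pos: [418.9, -357.9, 122.1]
orientation: [-2.937, 1.112, 0.003]
ft_force: [-0.8, 0.1, 0.3]
width: 57.2
```

Emit:
{"name": "move_arm", "arguments": {"motion": [[0, 0, -30, 0, 0, 0, 30], [0, 0, -60, 0, 0, 0, 30], [0, 0, -90, 0, 0, 0, 30], [0, 0, -90, 0, 0, 0, 30], [0, 0, -90, 0, 0, 0, 5]]}}

```text
t: 3.63
ee_pos: [420.1, -357.7, 33.4]
orientation: [-2.939, 1.111, 0.001]
ft_force: [0.8, 0.5, 0.0]
width: 26.5
```

Emit:
{"name": "move_arm", "arguments": {"motion": [[0, 0, 0, 0, 0, 0, 5], [0, 0, 0, 0, 0, 0, 5], [0, 0, 0, 0, 0, 0, 5], [0, 0, 0, 0, 0, 0, 5], [0, 0, 0, 0, 0, 0, 5]]}}

```text
t: 4.05
ee_pos: [421.5, -358.5, 35.1]
orientation: [2.937, -1.109, 0.007]
ft_force: [-1.5, -1.9, 8.1]
width: 9.8
```

Emit:
{"name": "move_arm", "arguments": {"motion": [[-15, 13, 0, 0, 0, 0, 5], [-30, 26, 0, 0, 0, 0, 5], [-45, 39, 0, 0, 0, 0, 5], [-60, 52, 0, 0, 0, 0, 5], [-75, 65, 0, 0, 0, 0, 5]]}}

```text
t: 4.47
ee_pos: [347.4, -292.9, 35.0]
orientation: [2.937, -1.11, 0.011]
ft_force: [8.8, 6.8, 11.6]
width: 10.2
```

Emit:
{"name": "move_arm", "arguments": {"motion": [[-4, 3.5, 0, 0, 0, 0, 5], [-8, 7, 0, 0, 0, 0, 5], [-11, 9.5, 0, 0, 0, 0, 5], [-14, 12, 0, 0, 0, 0, 5], [-14, 12, 0, 0, 0, 0, 5]]}}

```text
t: 4.88
ee_pos: [333.1, -280.3, 34.9]
orientation: [2.938, -1.111, 0.008]
ft_force: [6.5, 9.9, 16.2]
width: 10.2
```

Emit:
{"name": "move_arm", "arguments": {"motion": [[-2, 1.7, 0, 0, 0, 0, 5], [-4, 3.5, 0, 0, 0, 0, 5], [-6, 5.2, 0, 0, 0, 0, 5], [-6, 5.2, 0, 0, 0, 0, 5]]}}

```text
t: 5.22
ee_pos: [331.6, -279.0, 35.1]
orientation: [2.935, -1.109, 0.024]
ft_force: [18.8, 0.9, -2.8]
width: 10.2
```

Emit:
{"name": "move_arm", "arguments": {"motion": [[-2, 1.7, 0, 0, 0, 0, 5], [-4, 3.5, 0, 0, 0, 0, 5], [-4, 3.5, 0, 0, 0, 0, 5], [-4, 3.5, 0, 0, 0, 0, 5]]}}

```text
t: 5.55
ee_pos: [331.6, -279.0, 35.2]
orientation: [2.931, -1.108, 0.037]
ft_force: [29.7, -8.1, -21.8]
width: 10.4
```

Emit:
{"name": "move_arm", "arguments": {"motion": [[10, -8.5, 0, 0, 0, 0, 10], [10, -8.5, 0, 0, 0, 0, 30], [10, -8.5, 0, 0, 0, 0, 30], [10, -8.5, 0, 0, 0, 0, 30], [10, -8.5, 40, 0, 0, 0, 30]]}}

```text
t: 5.97
ee_pos: [326.6, -276.0, 66.7]
orientation: [-2.934, 1.108, 0.023]
ft_force: [-0.7, 0.4, -0.2]
width: 29.5
```

Emit:
{"name": "move_arm", "arguments": {"motion": [[0, 0, 40, 0, 0, 0, 30], [0, 0, 80, 0, 0, 0, 30], [30, 40, 120, 0, 0, -0.1, 60], [60, 70, 150, 0, 0, -0.2, 87], [75, 100, 160, 0, 0, -0.2, 87]]}}

```text
t: 6.38
ee_pos: [394.2, -197.8, 224.2]
orientation: [2.808, -1.409, 0.004]
ft_force: [-0.1, -0.7, -0.1]
width: 46.7
```

Emit:
{"name": "move_arm", "arguments": {"motion": [[74, 105, 0, 0, 0, 0, 87], [74, 105, 0, 0, 0, 0, 87], [74, 105, 0, 0, 0, 0, 87], [74, 105, 0, 0, 0, 0, 87], [74, 105, 0, 0, 0, 0, 87]]}}

```text
t: 6.8
ee_pos: [467.8, -91.1, 221.5]
orientation: [2.816, -1.392, -0.002]
ft_force: [-0.8, -0.7, 1.0]
width: 79.9
```

```bash
python3 w.py w2 gauge:3 gauge_tip:19 mat:0 holder_a:0
```

```text
6.8 [467.8 -91.1 221.5] [ 2.816e+00 -1.392e+00 -2.000e-03] [-0.8 -0.7  1. ] 79.9 [-0.22  0.21  1.95 -0.    0.99  0.7 ]
gauge 0.97 [173.2, 262.5] [466.9 -65.7   3. ]
gauge 0.67 [159.1, 277.0] [489.5 -69.1   3. ]
gauge_tip 0.6 [88.3, 284.6] [552.4 -31.2  19. ]
mat 0.64 [160.7, 281.1] [490.6 -74.    0. ]
holder_a 0.7 [27.9, 355.8] [643.8 -52.8   0. ]
holder_a 0.65 [101.1, 427.0] [ 636.3 -159.9    0. ]
```

View pics/w2.png

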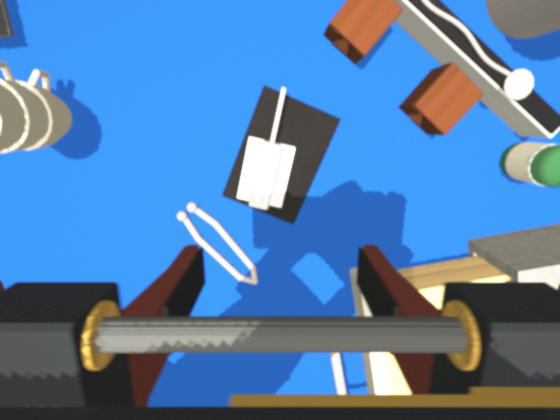

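The gauge lies on the mat: blade tip at px (284,88), rib tail at about (258,208). Two holders are at top right, and the tongs are left below.

Run:
```python
from h import *
im=dict(np.load("pics/w2.npz"))
save(im,"c1.png",(215,75,345,230),3.8)
```

```text
(no output)
```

View pics/c1.png

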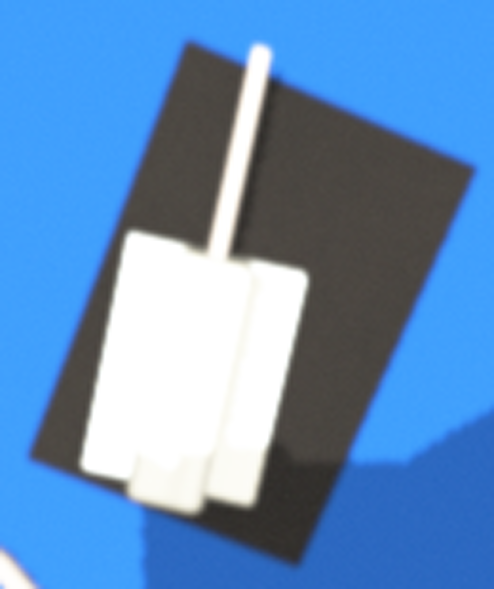

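The crop gives the sole corners at (128,232), (308,270), (255,505) and (82,470), and the mat corners clearly. The blade runs from (260,48) to (220,255).

Run:
```python
from h import *
im=dict(np.load("pics/w2.npz"))
f=lambda u,v,z:at_z(im,215+u/3.8,75+v/3.8,z)[:2]
s=np.array([f(*p,7) for p in((128,232),(308,270),(255,505),(82,470))]);m=np.array([f(*p,3) for p in((188,42),(475,170),(298,565),(32,458))])
for q in(s,m):
    d=q[0]+q[1]-q[2]-q[3];print(q.round(1).tolist(),q.mean(0),np.degrees(np.arctan2(d[1],d[0])),np.linalg.norm(d)/2,np.linalg.norm(q[0]-q[1]+q[3]-q[2])/2)
a=f(260,48,27);b=f(220,255,27);d=a-b;print("blade",a,b,np.degrees(np.arctan2(d[1],d[0])),np.linalg.norm(d), "origin from tip",a-90*d/np.linalg.norm(d))
R=cv2.Rodrigues(np.array([2.816,-1.392,-.002]))[0];print("jaw",np.degrees(np.arctan2(R[1,0],R[0,0])))
g=lambda u,v,z:at_z(im,u,v,z)[:2]
print("holderC top",g(399,15,46) ,"holder D front-top corners", g(401,101,46),g(436,64,46),g(482,92,46))
```

```text
[[491.0, -29.4], [513.8, -76.9], [449.1, -107.2], [426.2, -59.4]] [470.00186132 -68.2162683 ] 24.95877774957605 71.41159631257149 52.827929951911344
[[542.5, -12.2], [564.6, -97.7], [441.2, -130.0], [419.0, -45.3]] [491.78906157 -71.32355455] 14.8341108187457 127.72173664873701 87.91386745788853
blade [551.61903671 -30.28970174] [503.04598527 -53.86117711] 25.886319028269945 53.99033040192078 origin from tip [470.64945203 -69.58253006]
jaw -52.608073289990124
holderC top [660.71328051 -75.98594514] holder D front-top corners [ 608.25434105 -126.94592126] [ 651.57931687 -130.45219672] [ 660.11764707 -181.81419113]
```

Emit:
{"name": "move_arm", "arguments": {"motion": [[90, 0, 15, 0, 0, -0.21, 87], [90, 0, 15, 0, 0, -0.21, 87], [90, 0, 15, 0, 0, -0.21, 87], [90, 0, 15, 0, 0, -0.21, 87]]}}

```text
t: 7.38
ee_pos: [559.9, -94.4, 237.2]
orientation: [-2.65, 1.685, -0.003]
ft_force: [-1.4, -0.4, 1.2]
width: 87.1
```

```bash
cat > fit.py <<'E'
from h import *
from scipy.optimize import minimize
def mask(im):
    h=cv2.cvtColor(np.ascontiguousarray(im["color"]),cv2.COLOR_RGB2HSV)
    m=(((h[...,0]<12)|(h[...,0]>174))&(h[...,1]>70)&(h[...,2]>25)).astype(np.uint8)
    return cv2.morphologyEx(m,cv2.MORPH_OPEN,np.ones((3,3),np.uint8))
def hull(im,x,y,a,z0=0):
    c,s=np.cos(a),np.sin(a)
    P=[proj(im,(x+c*u-s*v,y+s*u+c*v,z0+w)) for u in(-25,25) for v in(-22,22) for w in(0,46)]
    return cv2.convexHull(np.array(P,np.float32))
def fit(im,x,y,a=0.,z0=0):
    m=mask(im);n,L,_,_=cv2.connectedComponentsWithStats(m)
    h=np.zeros(m.shape,np.uint8);cv2.fillConvexPoly(h,hull(im,x,y,a,z0).astype(int),1)
    ids=np.bincount(L[(h>0)&(m>0)],minlength=n)
    if ids.max()<60:return None
    M=(L==ids.argmax()).astype(np.uint8);ct=max(cv2.findContours(M,cv2.RETR_EXTERNAL,cv2.CHAIN_APPROX_NONE)[0],key=cv2.contourArea)
    M[:]=0;cv2.fillPoly(M,[ct],1)
    S=4
    def cost(p):
        h=np.zeros(m.shape,np.uint8);cv2.fillConvexPoly(h,np.round((hull(im,*p[:2],p[2]/40,z0))*16).astype(int),255,cv2.LINE_AA,4)
        h=h/255.;return 1-np.minimum(h,M).sum()/np.maximum(h,M).sum()
    best=None
    for a0 in(a,a-.25,a+.25):
        r=minimize(cost,[x,y,a0*40],method="Nelder-Mead",options=dict(initial_simplex=[[x,y,a0*40],[x+15,y,a0*40],[x,y+15,a0*40],[x,y,a0*40+10]],xatol=.05,fatol=1e-5,maxiter=300))
        if best is None or r.fun<best.fun:best=r
    return best.x[0],best.x[1],np.degrees(best.x[2]/40),1-best.fun,int(M.sum())
if __name__=="__main__":
    import sys
    G=dict(A=(635,187),B=(635,-45),C=(636,-165))
    o=get_obs();print(np.round(o["t"],2),np.round(o["ee_pos"],1),np.round(o["orientation"],3),np.round(o["ft_force"],1))
    for n in sys.argv[1:]:
        im=get_image(n)
        if n=="wrist":save(im,"wf.png")
        for k,g in G.items():
            try:r=fit(im,*g)
            except Exception as e:r=None
            if r:print(n,k,np.round(r,2))
E
python3 fit.py side scene wrist
```

```text
7.38 [559.9 -94.4 237.2] [-2.65   1.685 -0.003] [-1.4 -0.4  1.2]
side A [ 6.4127e+02  1.8352e+02 -2.0950e+01  6.2000e-01  4.4200e+02]
side B [ 6.7334e+02 -8.1330e+01 -4.2950e+01  3.9000e-01  2.0100e+02]
side C [ 6.7065e+02 -1.9964e+02  3.8650e+01  3.8000e-01  1.8300e+02]
scene A [ 5.9469e+02  2.2994e+02 -4.7980e+01  3.5000e-01  1.7800e+02]
scene B [ 5.8559e+02 -9.7400e+00  5.1340e+01  1.8000e-01  1.1000e+02]
scene C [ 5.9729e+02 -1.4344e+02 -2.6650e+01  4.4000e-01  3.0800e+02]
wrist A [ 6.3813e+02  2.0540e+02 -7.1000e+00  8.0000e-01  1.0860e+03]
wrist B [ 6.4294e+02 -5.2780e+01 -2.6900e+00  8.9000e-01  2.2550e+03]
wrist C [ 6.3615e+02 -1.6071e+02 -5.7000e+00  8.5000e-01  2.2560e+03]
```

Run:
```python
from fit import *
im=get_image("wrist");s=get_image("side")
for i,pts in((im,[(640,-50)]),(s,[(640,-50),(640,187)])):
    h=cv2.cvtColor(np.ascontiguousarray(i["color"]),cv2.COLOR_RGB2HSV)
    for x,y in pts:
        for n,P in(("top",(x,y,46)),("front",(x-25,y-14,25)),("left",(x,y+22,20))):
            u,v=proj(i,P).astype(int);print(n,u,v,h[v,u],i["color"][v,u])
a=im["color"][...,::-1].copy();c,_=cv2.findContours(mask(im),0,1);cv2.drawContours(a,c,-1,(0,255,0),1)
cv2.imwrite("pics/wm.png",cv2.resize(a[0:280,:],None,fx=1.4,fy=1.4))
```

```text
top 277 96 [ 10 165 167] [167  96  59]
front 279 126 [107 196 232] [ 54 128 232]
left 258 88 [113 146 202] [ 86 114 202]
top 262 201 [  7 102 150] [150 104  90]
front 273 209 [176  62  87] [87 66 69]
left 256 213 [176  68  94] [94 69 72]
top 191 248 [  8 115 153] [153 102  84]
front 204 256 [178  72  88] [88 63 65]
left 185 261 [ 3 86 92] [92 64 61]
```

View pics/wm.png

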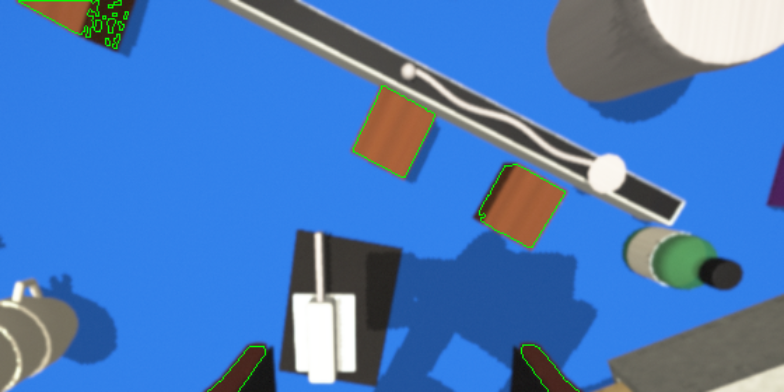

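The contours match the holder top faces at display (394,132) and (530,205), and shaded side faces are only partly masked. I'll fit the bright top face only.

```bash
sed -i 's/^    m=(((h.*$/    m=((h[...,0]<16)\&(h[...,1]>80)\&(h[...,2]>118)).astype(np.uint8)/; s/ for w in(0,46)\]/ for w in(46,)]/' fit.py; python3 fit.py side scene wrist
```

```text
7.63 [556.2 -93.3 236.5] [ 2.651e+00 -1.685e+00 -2.000e-03] [-0.3  0.3  0. ]
side A [633.87 184.42  -4.8    0.81 269.  ]
side B [ 6.4323e+02 -4.9950e+01 -3.0000e-01  7.7000e-01  1.9000e+02]
side C [ 637.05 -159.75   -4.39    0.74  162.  ]
wrist A [637.03 185.35  -3.69   0.97 744.  ]
wrist B [ 6.4261e+02 -5.3030e+01 -1.9800e+00  8.9000e-01  2.2270e+03]
wrist C [ 6.3578e+02 -1.6128e+02 -2.5300e+00  8.6000e-01  1.9260e+03]
```

Emit:
{"name": "move_arm", "arguments": {"motion": [[-86, 24.5, -40, 0, 0, 0, 60], [-86, 24.5, -80, 0, 0, 0, 60], [-86, 24.5, -120, 0, 0, 0, 60], [-86, 24.5, -150, 0, 0, 0, 60], [-86, 24.5, -150, 0, 0, 0, 60]]}}

```text
t: 8.2
ee_pos: [468.0, -67.7, 84.0]
orientation: [2.651, -1.683, -0.007]
ft_force: [-0.7, -0.3, -0.8]
width: 60.0
```

```bash
cat > o.py <<'E'
from h import *
o=get_obs();R=cv2.Rodrigues(np.array(o["orientation"]))[0]
print(round(float(o["t"]),2),np.round(o["ee_pos"],1),"jaw",round(float(np.degrees(np.arctan2(R[1,0],R[0,0]))),2),"z",np.round(R[:,2],3),"F",np.round(o["ft_force"],1),"w",round(float(o["width"]),1),np.round(o["qpos"],2))
E
python3 - <<'E'
exec(open('o.py').read())
im=get_image("wrist")
h=cv2.cvtColor(np.ascontiguousarray(im["color"]),cv2.COLOR_RGB2HSV)
for m in mark_of(im,"gauge_tip")[:1]+mark_of(im,"gauge")[:1]:print(m)
print("expect",proj(im,(551.6,-30.3,19)),proj(im,(470.2,-68.8,3)))
print("jaw axis pts", proj(im,(470.2,-68.8,33)))
E
```

```text
8.2 [468.  -67.7  84. ] jaw -64.84 z [-0.004  0.001 -1.   ] F [-0.7 -0.3 -0.8] w 60.0 [-0.17  0.43  2.04 -0.    0.67  0.96]
{'location': [90.3, 283.1], 'p': 0.81}
{'location': [215.7, 278.5], 'p': 0.78}
expect [283.19054076  88.41708102] [283.26993009 218.15978609]
jaw axis pts [283.41196314 230.86782634]
```

Emit:
{"name": "move_arm", "arguments": {"motion": [[1.5, -0.5, -35, 0, 0, 0, 60], [1.5, -0.5, -65, 0, 0, 0, 60], [1.5, -0.5, -73, 0, 0, 0, 60], [1.5, -0.5, -73, 0, 0, 0, 60], [1.5, -0.5, -73, 0, 0, 0, 10]]}}

```text
t: 8.77
ee_pos: [474.6, -69.2, 15.2]
orientation: [-2.651, 1.684, -0.002]
ft_force: [0.2, 0.7, -0.6]
width: 55.9
```

Emit:
{"name": "move_arm", "arguments": {"motion": [[0, 0, 0, 0, 0, 0, 10], [0, 0, 0, 0, 0, 0, 10], [0, 0, 0, 0, 0, 0, 10], [0, 0, 0, 0, 0, 0, 10], [0, 0, 0, 0, 0, 0, 10]]}}

```text
t: 9.18
ee_pos: [473.6, -68.9, 14.5]
orientation: [-2.651, 1.685, -0.001]
ft_force: [-0.2, 0.7, 0.9]
width: 23.5
```

```bash
python3 o.py
```

```text
9.18 [473.6 -68.9  14.5] jaw -64.87 z [ 0.001  0.    -1.   ] F [-0.2  0.7  0.9] w 23.5 [-0.17  0.58  2.05  0.    0.51  0.96]
```

Emit:
{"name": "move_arm", "arguments": {"motion": [[0, 0, 0, 0, 0, 0, 40], [0, 0, 0, 0, 0, 0, 40], [-2, 0, -4, 0, 0, 0, 40], [-3, 0, -4.5, 0, 0, 0, 40], [-3, 0, -4.5, 0, 0, 0, 40]]}}

```text
t: 9.6
ee_pos: [469.7, -68.9, 8.9]
orientation: [2.651, -1.685, -0.002]
ft_force: [1.2, 0.6, 0.5]
width: 39.3
```

Emit:
{"name": "move_arm", "arguments": {"motion": [[0, 0, 0, 0, 0, 0, 10], [0, 0, 0, 0, 0, 0, 10], [0, 0, 0, 0, 0, 0, 10], [0, 0, 0, 0, 0, 0, 10], [0, 0, 0, 0, 0, 0, 10]]}}

```text
t: 10.02
ee_pos: [470.6, -69.0, 9.4]
orientation: [-2.652, 1.685, -0.0]
ft_force: [0.2, -0.3, -0.9]
width: 22.0
```

```bash
python3 o.py
```

```text
10.02 [470.6 -69.    9.4] jaw -64.86 z [ 0. -0. -1.] F [ 0.2 -0.3 -0.9] w 22.0 [-0.17  0.59  2.06 -0.    0.5   0.96]
```

Emit:
{"name": "move_arm", "arguments": {"motion": [[0, 0, 40, 0, 0, 0, 10], [0, 0, 80, 0, 0, 0, 10], [0, 0, 120, 0, 0, -0.1, 10], [10, 20, 140, 0, 0, -0.2, 10], [10, 20, 140, 0, 0, -0.2, 10]]}}

```text
t: 10.43
ee_pos: [484.6, -48.0, 154.0]
orientation: [-2.461, 1.944, -0.012]
ft_force: [1.2, 0.0, -1.1]
width: 21.9
```

Emit:
{"name": "move_arm", "arguments": {"motion": [[10, 115, 0, 0, 0, -0.2, 10], [10, 115, 0, 0, 0, -0.2, 10], [10, 115, 0, 0, 0, -0.2, 10], [10, 115, 0, 0, 0, -0.2, 10], [10, 115, 0, 0, 0, -0.2, 10]]}}

```text
t: 10.85
ee_pos: [489.5, 67.4, 148.1]
orientation: [2.27, -2.17, -0.002]
ft_force: [0.1, -0.9, -1.5]
width: 22.0
```

Emit:
{"name": "move_arm", "arguments": {"motion": [[20, 115, 0, 0, 0, -0.1, 10], [20, 115, 0, 0, 0, -0.1, 10], [20, 115, 0, 0, 0, -0.1, 10], [20, 115, 0, 0, 0, -0.1, 10], [20, 115, 0, 0, 0, -0.1, 10]]}}

```text
t: 11.27
ee_pos: [510.0, 181.0, 148.3]
orientation: [2.155, -2.284, -0.001]
ft_force: [0.5, -0.1, -2.1]
width: 21.6
```

```bash
python3 o.py; python3 fit.py wrist side
python3 - <<'E'
from fit import *
im=get_image("wrist");save(im,"w3.png");np.savez("pics/w3",**{k:im[k] for k in("color","mtx","k1","camera_from_world")})
for l in("gauge_tip","gauge","holder_a"):
    for m in mark_of(im,l)[:2]:print(l,m)
E
```

```text
11.27 [510.  181.  148.3] jaw -93.32 z [-0.002 -0.001 -1.   ] F [ 0.5 -0.1 -2.1] w 21.6 [ 0.32  0.4   1.87 -0.    0.87  1.95]
11.27 [510.  181.  148.3] [ 2.155e+00 -2.284e+00 -1.000e-03] [ 0.5 -0.1 -2.1]
wrist A [ 6.3436e+02  1.8295e+02 -3.6400e+00  9.0000e-01  4.5200e+03]
side A [633.96 184.85  -6.35   0.82 271.  ]
side B [ 6.4092e+02 -5.1130e+01 -9.8600e+00  4.9000e-01  1.2100e+02]
side C [ 637.05 -159.75   -4.39    0.74  162.  ]
gauge_tip {'location': [79.0, 280.2], 'p': 0.96}
gauge {'location': [258.3, 278.1], 'p': 0.69}
holder_a {'location': [25.1, 552.8], 'p': 0.77}
holder_a {'location': [54.8, 269.5], 'p': 0.67}
```

View pics/w3.png

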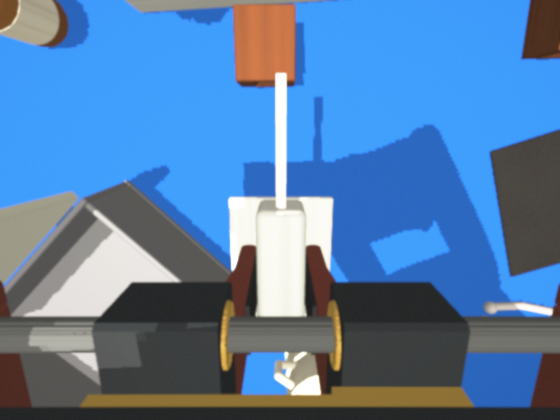

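Holder A top spans px columns 235–295, front edge near row 81. The blade tip is at (281,73), and blade and holder look parallel.

Run:
```python
from fit import *
im=dict(np.load("pics/w3.npz"))
m=mask(im);
for v in(10,25,40,55,65,75,78,80,82,84):
    c=np.where(m[v,200:330])[0]+200;c=c[(c<320)];print(v,c.min() if len(c) else 0,c.max() if len(c) else 0,im["color"][v,250])
for v in(15,60):
    c=np.where(m[v,200:320])[0]+200;a=at_z(im,c.min()-.5,v,46);b=at_z(im,c.max()+.5,v,46);print(a,b,(a+b)/2,np.linalg.norm(a-b))
print("tip exp",proj(im,(510+90*np.cos(-.058),181+90*np.sin(-.058),148.3-6.4+16)), "tip top px->",at_z(im,281,73,148.3-6.4+24))
```

```text
10 234 294 [206 120  73]
25 234 294 [206 121  75]
40 235 294 [204 120  74]
55 236 294 [205 121  74]
65 236 294 [206 121  75]
75 236 294 [206 119  75]
78 237 294 [200 116  71]
80 237 293 [153  91  56]
82 265 274 [93 56 35]
84 265 274 [71 47 38]
[654.17246714 203.3407097   46.        ] [651.55401695 160.88961411  46.        ] [652.86324205 182.1151619   46.        ] 42.531773983131075
[625.31758506 204.76492714  46.        ] [622.70120035 162.34866753  46.        ] [624.0093927  183.55679734  46.        ] 42.496876916521906
tip exp [275.8291537   76.07141636] tip top px-> [599.93625519 173.6024713  165.9       ]
```

Emit:
{"name": "move_arm", "arguments": {"motion": [[-10, 5, -40, 0, 0, 0, 10], [-10, 5, -80, 0, 0, 0, 10], [-10, 5, -110, 0, 0, 0, 10], [-10, 5, -125, 0, 0, 0, 10], [-10, 5, -130, 0, 0, 0, 10]]}}

```text
t: 11.98
ee_pos: [498.6, 184.6, 16.7]
orientation: [2.148, -2.286, -0.003]
ft_force: [-1.0, 0.5, -1.1]
width: 22.0
```

Emit:
{"name": "move_arm", "arguments": {"motion": [[0, 0, -3, 0, 0, 0, 10], [0, 0, -3, 0, 0, 0, 10], [0, 0, -3, 0, 0, 0, 10]]}}

```text
t: 12.23
ee_pos: [501.5, 186.1, 17.5]
orientation: [-2.151, 2.287, -0.001]
ft_force: [0.9, -0.1, -1.4]
width: 21.7
```

```bash
cat > al.py <<'E'
from fit import *
import sys
exec(open('o.py').read())
zt=float(o["ee_pos"][2])-6.4
for k in range(1):
    im=get_image("wrist")
np.savez("pics/al",**{k:im[k] for k in("color","mtx","k1","camera_from_world")})
# blade centreline: bright pixels columns 255..305
g=cv2.cvtColor(np.ascontiguousarray(im["color"]),cv2.COLOR_RGB2HSV)
br=((g[...,1]<70)&(g[...,2]>150))
pts=[]
for v in range(0,215,3):
    c=np.where(br[v,250:310])[0]+250
    if 3<len(c)<16 and np.ptp(c)<18: pts.append((c.mean(),v))
if len(pts)>3:
    pts=np.array(pts);pts=pts[abs(pts[:,0]-np.median(pts[:,0]))<6]
    W=np.array([at_z(im,u,v,zt+24)[:2] for u,v in pts]);p=np.polyfit(W[:,0],W[:,1],1)
    xt=W[:,0].max();print("blade yaw",np.degrees(np.arctan(p[0])),"tip x",xt,"y",np.polyval(p,xt),"rows",pts[:,1].min(),pts[:,1].max(),"nominal tip",o["ee_pos"][:2]+90*np.array([-R[1,0],R[0,0]]))
m=mask(im)
L=[];Rr=[]
for v in range(0,200,2):
    c=np.where(m[v,180:380])[0]+180
    if len(c)>45:
        a=at_z(im,c.min()-.5,v,46);b=at_z(im,c.max()+.5,v,46);L.append((v,c.min(),c.max(),*((a+b)/2)[:2],np.linalg.norm(a-b)))
L=np.array(L)
if len(L)>3:
    s=L[abs(L[:,5]-np.median(L[:,5]))<1.5];q=np.polyfit(s[:,3],s[:,4],1);xf=s[:,3].min()
    print("holder yaw",np.degrees(np.arctan(q[0])),"front x",xf,"mid y",np.polyval(q,xf),"w",np.median(L[:,5]),"rows",L[0,0],L[-1,0])
    if len(pts)>3:print("d angle",np.degrees(np.arctan(q[0])-np.arctan(p[0])),"lat offset holder-tip at front",np.polyval(q,xf)-np.polyval(p,xt)-q[0]*0,"gap",xf-xt)
E
python3 al.py
```

```text
12.23 [501.5 186.1  17.5] jaw -93.52 z [ 0.002  0.001 -1.   ] F [ 0.9 -0.1 -1.4] w 21.7 [ 0.33  0.62  1.93 -0.    0.59  1.97]
blade yaw -3.5994883664330084 tip x 591.0845953183964 y 180.4454255818109 rows 75.0 195.0 nominal tip [591.30487542 180.55505658]
holder yaw -3.07867562097208 front x 610.7934698952349 mid y 184.4550607348803 w 42.83614949880629 rows 0.0 12.0
d angle 0.5208127454609282 lat offset holder-tip at front 4.009635153069411 gap 19.708874576838525
```

Emit:
{"name": "move_arm", "arguments": {"motion": [[0, 4.3, -3, 0, 0, 0.008, 10], [0, 4.3, -3, 0, 0, 0.008, 10], [0, 4.3, -3, 0, 0, 0.008, 10]]}}

```text
t: 12.53
ee_pos: [500.8, 190.7, 13.9]
orientation: [-2.162, 2.278, -0.001]
ft_force: [0.6, 0.3, -1.5]
width: 22.1
```

```bash
python3 al.py
```

```text
12.53 [500.8 190.7  13.9] jaw -93.02 z [ 0.001  0.    -1.   ] F [ 0.6  0.3 -1.5] w 22.1 [0.34 0.62 1.93 0.   0.59 1.97]
blade yaw -3.0570655571036047 tip x 590.4480864531216 y 185.90027095774167 rows 75.0 195.0 nominal tip [590.6507309  185.98715949]
holder yaw 3.471029413215562 front x 610.6266200748025 mid y 184.26732574543666 w 42.83466648268711 rows 0.0 6.0
d angle 6.528094970319167 lat offset holder-tip at front -1.6329452123050032 gap 20.178533621680913
```

Emit:
{"name": "move_arm", "arguments": {"motion": [[8, -0.8, 0, 0, 0, 0, 10], [16, -1.2, 0, 0, 0, 0, 10], [24, -1.6, 0, 0, 0, 0, 10], [30, -1.9, 0, 0, 0, 0, 10], [34, -2.1, 0, 0, 0, 0, 10]]}}

```text
t: 13.0
ee_pos: [536.0, 188.2, 13.5]
orientation: [-2.16, 2.28, -0.001]
ft_force: [-0.1, 0.5, -2.0]
width: 21.4
```

Emit:
{"name": "move_arm", "arguments": {"motion": [[2, -0.1, 0, 0, 0, 0, 10], [4, -0.2, 0, 0, 0, 0, 10], [6, -0.3, 0, 0, 0, 0, 10], [6, -0.3, 0, 0, 0, 0, 10]]}}

```text
t: 13.33
ee_pos: [540.6, 187.9, 13.3]
orientation: [2.162, -2.28, -0.0]
ft_force: [-0.2, -0.2, -0.6]
width: 21.9
```

```bash
python3 o.py
```

```text
13.33 [540.6 187.9  13.3] jaw -93.05 z [-0. -0. -1.] F [-0.2 -0.2 -0.6] w 21.9 [ 0.31  0.66  1.84 -0.    0.64  1.94]
```

Emit:
{"name": "move_arm", "arguments": {"motion": [[4, -0.2, 0, 0, 0, 0, 10], [7, -0.35, 0, 0, 0, 0, 10], [10, -0.5, 0, 0, 0, 0, 10], [10, -0.5, 0, 0, 0, 0, 10]]}}

```text
t: 13.67
ee_pos: [551.3, 187.5, 13.5]
orientation: [-2.161, 2.279, -0.001]
ft_force: [0.8, 0.1, -1.4]
width: 21.7
```

```bash
python3 o.py
python3 - <<'E'
from fit import *
for n in("wrist","side"):
    im=get_image(n);print(n,np.round(fit(im,635,184,-.05),2))
E
```

```text
13.67 [551.3 187.5  13.5] jaw -93.06 z [ 0.001  0.    -1.   ] F [ 0.8  0.1 -1.4] w 21.7 [ 0.31  0.67  1.82 -0.    0.65  1.93]
wrist [ 6.3470e+02  1.8326e+02 -4.5000e+00  9.4000e-01  1.7259e+04]Traceback (most recent call last):
  File "<stdin>", line 3, in <module>
    return _wrapfunc(a, 'round', decimals=decimals, out=out)
    return _wrapit(obj, method, *args, **kwds)
    result = getattr(arr, method)(*args, **kwds)
TypeError: unsupported operand type(s) for *: 'NoneType' and 'float'
```

Emit:
{"name": "move_arm", "arguments": {"motion": [[3, -0.15, 0, 0, 0, 0, 10], [6, -0.3, 0, 0, 0, 0, 10], [8, -0.4, 0, 0, 0, 0, 10], [8, -0.4, 0, 0, 0, 0, 10]]}}

```text
t: 14.1
ee_pos: [559.2, 187.1, 13.5]
orientation: [-2.161, 2.279, -0.001]
ft_force: [-0.4, -0.0, -1.6]
width: 21.5
```

```bash
python3 o.py;python3 - <<'E'
from fit import *
im=get_image("side");print(np.round(fit(im,635,184,-.05),2))
im=get_image("wrist");save(im,"w4.png")
E
```

```text
14.1 [559.2 187.1  13.5] jaw -93.05 z [ 0.001  0.    -1.   ] F [-0.4 -0.  -1.6] w 21.5 [ 0.3   0.67  1.8  -0.    0.66  1.93]Traceback (most recent call last):
  File "<stdin>", line 2, in <module>
    return _wrapfunc(a, 'round', decimals=decimals, out=out)
    return _wrapit(obj, method, *args, **kwds)
    result = getattr(arr, method)(*args, **kwds)
TypeError: unsupported operand type(s) for *: 'NoneType' and 'float'
```

Run:
```python
from fit import *
im=get_image("wrist");print(fit(im,635,184,-.05))
```

```text
(np.float64(634.3244028219764), np.float64(182.80024427160066), np.float64(-3.121244011879613), np.float64(0.9364385086204843), 16340)
```

Emit:
{"name": "move_arm", "arguments": {"motion": [[1, 0, 0, 0, 0, 0, 10], [1, 0, 0, 0, 0, 0, 10]]}}

```text
t: 14.37
ee_pos: [559.5, 187.0, 13.4]
orientation: [-2.162, 2.28, 0.0]
ft_force: [0.5, 0.5, -0.9]
width: 21.7
```

Emit:
{"name": "move_arm", "arguments": {"motion": [[-25, 1.3, 0, 0, 0, 0, 10], [-50, 2.6, 0, 0, 0, 0, 10], [-75, 4, 10, 0, 0, 0, 10], [-75, 4, 40, 0, 0, 0, 10], [-75, 4, 40, 0, 0, 0, 10]]}}

```text
t: 14.78
ee_pos: [484.8, 191.7, 56.4]
orientation: [-2.161, 2.276, -0.002]
ft_force: [2.7, 0.0, -2.1]
width: 21.8
```

Emit:
{"name": "move_arm", "arguments": {"motion": [[12, -120, 0, 0, 0, 0.0, 10], [12, -120, 0, 0, 0, 0.0, 10], [12, -120, 0, 0, 0, 0.0, 10], [12, -120, 0, 0, 0, 0.0, 10], [12, -120, 0, 0, 0, 0, 10]]}}

```text
t: 15.2
ee_pos: [497.1, 69.2, 53.2]
orientation: [-2.157, 2.284, -0.0]
ft_force: [-0.1, -0.5, -2.4]
width: 21.9
```

Emit:
{"name": "move_arm", "arguments": {"motion": [[10, -117, -10, 0, 0, 0.02, 10], [10, -117, -20, 0, 0, 0.02, 10], [10, -117, -30, 0, 0, 0.02, 10], [10, -117, -38, 0, 0, 0.02, 10], [10, -117, -38, 0, 0, 0.02, 10]]}}

```text
t: 15.62
ee_pos: [505.7, -46.5, 13.6]
orientation: [2.18, -2.26, -0.003]
ft_force: [-0.5, -0.3, -1.8]
width: 22.4
```

```bash
python3 al.py; python3 fit.py side
```

```text
15.62 [505.7 -46.5  13.6] jaw -92.04 z [-0.002  0.    -1.   ] F [-0.5 -0.3 -1.8] w 22.4 [-0.12  0.6   1.98  0.    0.56  1.49]
blade yaw -2.298450330374141 tip x 595.5303695011297 y -49.87628277968241 rows 75.0 195.0 nominal tip [595.68852929 -49.72521684]
holder yaw 0.7928728768295312 front x 606.3921589152259 mid y -68.18122274286682 w 32.60735524964265 rows 0.0 34.0
d angle 3.091323207203672 lat offset holder-tip at front -18.30493996318441 gap 10.861789414096165
15.67 [505.9 -45.5  14.4] [ 2.182 -2.258 -0.003] [-0.4  0.5 -1.8]
side A [635.15 184.09  -4.8    0.8  265.  ]
```

```bash
python3 -c "
from h import *
im=dict(np.load('pics/al.npz'));save(im,'w5.png')"; python3 fit.py wrist
```

```text
15.72 [506.2 -44.9  15. ] [ 2.184e+00 -2.257e+00 -2.000e-03] [ 0.1  0.8 -2.2]
wrist B [ 6.3125e+02 -7.3640e+01 -1.3600e+00  9.6000e-01  4.7000e+03]
```

View pics/w5.png

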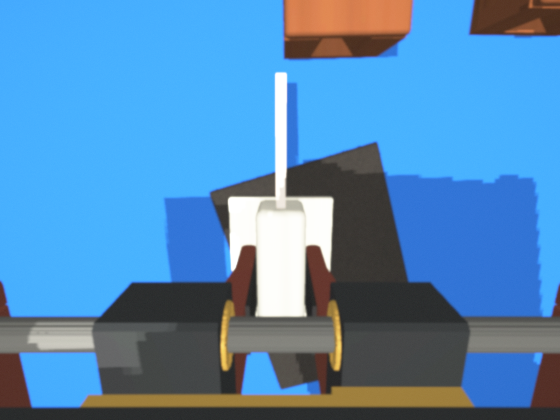

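Holder 2 got knocked: it now sits at px columns 284–411, about (631,-74), yaw ≈ -1.4°. I'll realign.

Emit:
{"name": "move_arm", "arguments": {"motion": [[-10, -12, 0, 0, 0, 0.01, 10], [-10, -24, 0, 0, 0, 0.01, 10], [-10, -24, 0, 0, 0, 0.01, 10], [-10, -24, 0, 0, 0, 0.01, 10]]}}

```text
t: 16.1
ee_pos: [497.3, -69.8, 15.9]
orientation: [-2.194, 2.247, -0.002]
ft_force: [0.6, 0.2, -2.4]
width: 21.9
```

```bash
python3 al.py; python3 -c "
from fit import *
im=get_image('wrist');print(fit(im,631,-74,-.02))"
```

```text
16.1 [497.3 -69.8  15.9] jaw -91.35 z [ 0.001 -0.    -1.   ] F [ 0.6  0.2 -2.4] w 21.9 [-0.16  0.59  2.    0.    0.55  1.43]
blade yaw -1.5463256340588865 tip x 588.1911641916291 y -72.06410678045586 rows 72.0 195.0 nominal tip [587.27721556 -71.8777911 ]
holder yaw -1.2083926609606617 front x 606.6369784786408 mid y -73.87237196477022 w 43.005885135544005 rows 0.0 12.0
d angle 0.33793297309822484 lat offset holder-tip at front -1.8082651843143651 gap 18.44581428701167
(np.float64(631.161378340567), np.float64(-74.71394159125528), np.float64(-0.8086613638649224), np.float64(0.9436277007127505), 1544)
```

Emit:
{"name": "move_arm", "arguments": {"motion": [[2, -1.9, 0, 0, 0, 0.005, 10], [10, -2.1, 0, 0, 0, 0.005, 10], [18, -2.2, 0, 0, 0, 0.005, 10], [26, -2.4, 0, 0, 0, 0.005, 10], [30, -2.5, 0, 0, 0, 0.005, 10]]}}

```text
t: 16.62
ee_pos: [528.6, -72.6, 15.6]
orientation: [-2.2, 2.241, -0.002]
ft_force: [-0.1, 0.3, -2.1]
width: 21.5
```

Emit:
{"name": "move_arm", "arguments": {"motion": [[2, 0, 0, 0, 0, 0, 10], [4, -0.1, 0, 0, 0, 0, 10], [6, -0.1, 0, 0, 0, 0, 10], [8, -0.1, 0, 0, 0, 0, 10]]}}

```text
t: 16.95
ee_pos: [533.3, -72.4, 15.1]
orientation: [2.2, -2.241, -0.003]
ft_force: [-2.4, 0.7, 0.4]
width: 21.8
```

```bash
python3 o.py; python3 -c "
from fit import *
im=get_image('wrist');print(fit(im,631,-74,-.02))"
```

```text
16.95 [533.3 -72.4  15.1] jaw -91.05 z [-0.003  0.    -1.   ] F [-2.4  0.7  0.4] w 21.8 [-0.16  0.63  1.92 -0.    0.6   1.43]
(np.float64(633.1408368014995), np.float64(-74.07516822505525), np.float64(-1.095816976743854), np.float64(0.9655019706469326), 13825)
```

Emit:
{"name": "move_arm", "arguments": {"motion": [[1.5, 0, 0, 0, 0, 0, 10], [3, 0, 0, 0, 0, 0, 10], [4, 0, 0, 0, 0, 0, 10]]}}

```text
t: 17.25
ee_pos: [538.4, -72.6, 15.3]
orientation: [2.201, -2.241, -0.0]
ft_force: [-1.0, 0.1, -2.0]
width: 21.7
```

```bash
python3 o.py; python3 -c "
from fit import *
im=get_image('wrist');print(fit(im,631,-74,-.02))"
```

```text
17.25 [538.4 -72.6  15.3] jaw -91.05 z [-0.  0. -1.] F [-1.   0.1 -2. ] w 21.7 [-0.16  0.63  1.91 -0.    0.61  1.43]
(np.float64(638.1911655617735), np.float64(-74.36732817608424), np.float64(-1.0747750496909203), np.float64(0.9663626265441718), 13804)
```

Emit:
{"name": "move_arm", "arguments": {"motion": [[1.5, 0, 0, 0, 0, 0, 10], [3, 0, 0, 0, 0, 0, 10], [4.5, 0, 0, 0, 0, 0, 10], [4.5, 0, 0, 0, 0, 0, 10]]}}

```text
t: 17.63
ee_pos: [543.5, -72.6, 15.4]
orientation: [-2.201, 2.241, -0.001]
ft_force: [-1.5, 0.1, -2.0]
width: 22.1
```

Emit:
{"name": "move_arm", "arguments": {"motion": [[1, 0, 0, 0, 0, 0, 10], [2, 0, 0, 0, 0, 0, 10], [2, 0, 0, 0, 0, 0, 10]]}}

```text
t: 17.88
ee_pos: [545.2, -72.6, 15.4]
orientation: [-2.201, 2.242, -0.0]
ft_force: [-2.7, 0.3, -2.8]
width: 22.0
```

```bash
python3 o.py; python3 -c "
from fit import *
im=get_image('wrist');print(fit(im,640,-74,-.02))"
```

```text
17.88 [545.2 -72.6  15.4] jaw -91.04 z [ 0. -0. -1.] F [-2.7  0.3 -2.8] w 22.0 [-0.15  0.63  1.89  0.    0.61  1.43]
(np.float64(644.9402326223106), np.float64(-74.32272132959878), np.float64(-1.0762317971073383), np.float64(0.9651151376165709), 13772)
```

Emit:
{"name": "move_arm", "arguments": {"motion": [[-20, 0.4, 0, 0, 0, 0, 10], [-40, 0.8, 0, 0, 0, 0, 10], [-55, 1, 10, 0, 0, 0, 10], [-55, 1, 40, 0, 0, 0, 10], [-55, 1, 40, 0, 0, 0, 10]]}}

```text
t: 18.35
ee_pos: [492.0, -72.0, 58.7]
orientation: [-2.198, 2.239, -0.007]
ft_force: [2.0, 0.4, -1.4]
width: 21.8
```

Emit:
{"name": "move_arm", "arguments": {"motion": [[0, -42, 0, 0, 0, -0.02, 10], [0, -84, 0, 0, 0, -0.02, 10], [0, -84, -20, 0, 0, -0.02, 10], [0, -84, -38, 0, 0, -0.02, 10], [0, -84, -38, 0, 0, -0.02, 10]]}}

```text
t: 18.77
ee_pos: [489.2, -156.1, 15.1]
orientation: [2.176, -2.265, -0.003]
ft_force: [-1.1, 0.8, -1.5]
width: 21.7
```

```bash
python3 al.py; python3 -c "
from fit import *
im=get_image('wrist');print(fit(im,636,-161,-.02))"
```

```text
18.77 [ 489.2 -156.1   15.1] jaw -92.29 z [-0.002  0.001 -1.   ] F [-1.1  0.8 -1.5] w 21.7 [-0.33  0.6   1.97  0.    0.57  1.28]
blade yaw -2.585070250138859 tip x 578.8895897715479 y -159.91707676884218 rows 75.0 195.0 nominal tip [ 579.08213225 -159.72426115]
None
```

Emit:
{"name": "move_arm", "arguments": {"motion": [[5, 0, 0, 0, 0, 0, 10], [12, 0, 0, 0, 0, 0, 10], [12, 0, 0, 0, 0, 0, 10]]}}

```text
t: 19.12
ee_pos: [504.9, -155.7, 18.5]
orientation: [-2.178, 2.261, -0.006]
ft_force: [0.3, 0.5, -0.8]
width: 21.8
```

```bash
python3 al.py; python3 -c "
from fit import *
im=get_image('wrist');print(fit(im,636,-161,-.02))"
```

```text
19.12 [ 504.9 -155.7   18.5] jaw -92.13 z [ 0.004 -0.001 -1.   ] F [ 0.3  0.5 -0.8] w 21.8 [-0.32  0.61  1.94  0.    0.58  1.29]
blade yaw -2.400217292843876 tip x 595.7754976042669 y -159.25391656758848 rows 72.0 195.0 nominal tip [ 594.8856886  -159.08164128]
holder yaw -1.2626648955911635 front x 613.058033453775 mid y -160.64980829811603 w 42.85593220043056 rows 0.0 18.0
d angle 1.1375523972527124 lat offset holder-tip at front -1.395891730527552 gap 17.282535849508122
(np.float64(637.403171610154), np.float64(-161.2298651374776), np.float64(-2.94809272124732), np.float64(0.9431139683945103), 1945)
```

Emit:
{"name": "move_arm", "arguments": {"motion": [[2, -0.7, -3, 0, 0, 0, 10], [10, -1.1, -3, 0, 0, 0, 10], [18, -1.4, -3, 0, 0, 0, 10], [26, -1.8, -3, 0, 0, 0, 10], [30, -1.9, -3, 0, 0, 0, 10]]}}

```text
t: 19.63
ee_pos: [533.9, -157.8, 14.6]
orientation: [-2.178, 2.263, -0.002]
ft_force: [-0.5, -0.7, -1.8]
width: 22.1
```

Emit:
{"name": "move_arm", "arguments": {"motion": [[2, 0, 0, 0, 0, 0, 10], [4, -0.1, 0, 0, 0, 0, 10], [6, -0.2, 0, 0, 0, 0, 10], [8, -0.3, 0, 0, 0, 0, 10]]}}

```text
t: 19.97
ee_pos: [539.8, -157.7, 14.3]
orientation: [2.178, -2.263, -0.001]
ft_force: [0.1, -0.7, -1.1]
width: 21.8
```

```bash
python3 o.py; python3 -c "
from fit import *
im=get_image('wrist');print(fit(im,636,-161,-.02))"
```

```text
19.97 [ 539.8 -157.7   14.3] jaw -92.19 z [-0.  0. -1.] F [ 0.1 -0.7 -1.1] w 21.8 [-0.31  0.65  1.86  0.    0.63  1.3 ]
(np.float64(638.3537045902592), np.float64(-162.0315029376726), np.float64(-2.312867140221347), np.float64(0.9635770610022554), 14275)
```

Emit:
{"name": "move_arm", "arguments": {"motion": [[2, -0.1, 0, 0, 0, 0, 10], [4, -0.2, 0, 0, 0, 0, 10], [6, -0.3, 0, 0, 0, 0, 10], [8, -0.3, 0, 0, 0, 0, 10]]}}

```text
t: 20.35
ee_pos: [548.2, -158.1, 14.4]
orientation: [-2.179, 2.263, -0.0]
ft_force: [-0.2, -0.8, -2.4]
width: 21.7
```

```bash
python3 o.py; python3 -c "
from fit import *
im=get_image('wrist');print(fit(im,636,-161,-.02))"
```

```text
20.35 [ 548.2 -158.1   14.4] jaw -92.19 z [ 0. -0. -1.] F [-0.2 -0.8 -2.4] w 21.7 [-0.3   0.65  1.85 -0.    0.64  1.31]
(np.float64(638.4699705761891), np.float64(-161.62601488034664), np.float64(-2.9082981472151075), np.float64(0.9652530339184027), 16819)
```

Emit:
{"name": "move_arm", "arguments": {"motion": [[4, -0.2, 0, 0, 0, 0, 10], [8, -0.4, 0, 0, 0, 0, 10], [12, -0.5, 0, 0, 0, 0, 10], [14, -0.6, 0, 0, 0, 0, 10], [14, -0.6, 0, 0, 0, 0, 10]]}}

```text
t: 20.82
ee_pos: [562.7, -158.8, 14.4]
orientation: [-2.179, 2.263, -0.001]
ft_force: [-0.1, 0.3, -1.9]
width: 21.8
```

```bash
python3 o.py; python3 -c "
from fit import *
im=get_image('wrist');print(fit(im,636,-161,-.02))"
```

```text
20.82 [ 562.7 -158.8   14.4] jaw -92.18 z [ 0.001 -0.    -1.   ] F [-0.1  0.3 -1.9] w 21.8 [-0.3   0.67  1.81  0.    0.66  1.31]
(np.float64(636.7803083785623), np.float64(-161.69516169701814), np.float64(-3.6663011364985207), np.float64(0.9321695619034697), 15845)
```

Emit:
{"name": "move_arm", "arguments": {"motion": [[-25, 1, 0, 0, 0, 0, 10], [-50, 2, 0, 0, 0, 0, 10], [-75, 3, 0, 0, 0, 0, 10], [-80, 3, 35, 0, 0, 0, 10], [-80, 3, 40, 0, 0, 0, 10]]}}

```text
t: 21.28
ee_pos: [480.6, -155.7, 56.5]
orientation: [2.178, -2.264, -0.0]
ft_force: [1.9, -0.4, -1.3]
width: 21.9
```

Emit:
{"name": "move_arm", "arguments": {"motion": [[-3, 40, 0, 0, 0, 0.1, 10], [-6, 80, 0, 0, 0, 0.2, 10], [-6, 87, -5, 0, 0, 0.3, 10], [-6, 87, -15, 0, 0, 0.3, 10], [-6, 87, -25, 0, 0, 0.3, 10]]}}

```text
t: 21.7
ee_pos: [477.0, -68.4, 29.1]
orientation: [-2.491, 1.913, -0.003]
ft_force: [0.1, -0.4, -2.2]
width: 21.8
```

Emit:
{"name": "move_arm", "arguments": {"motion": [[0, 0, 0, 0, 0, 0, 10], [0, 0, 0, 0, 0, 0, 10]]}}

```text
t: 21.87
ee_pos: [475.6, -69.4, 28.4]
orientation: [2.489, -1.916, -0.002]
ft_force: [0.1, -0.2, -1.2]
width: 21.7
```

```bash
python3 o.py
```

```text
21.87 [475.6 -69.4  28.4] jaw -75.17 z [-0.002  0.    -1.   ] F [ 0.1 -0.2 -1.2] w 21.7 [-0.17  0.55  2.04 -0.    0.55  1.14]
```

Emit:
{"name": "move_arm", "arguments": {"motion": [[0, 0, -10, 0, 0, 0, 10], [0, 0, -15, 0, 0, 0, 10], [0, 0, -18, 0, 0, 0, 10], [0, 0, -18.5, 0, 0, 0, 10], [0, 0, -18.5, 0, 0, 0, 10]]}}

```text
t: 22.28
ee_pos: [475.8, -68.8, 10.5]
orientation: [2.492, -1.913, -0.001]
ft_force: [0.4, 0.6, -1.9]
width: 21.9
```

```bash
python3 o.py
```

```text
22.28 [475.8 -68.8  10.5] jaw -75.03 z [-0.001  0.    -1.   ] F [ 0.4  0.6 -1.9] w 21.9 [-0.17  0.59  2.05  0.    0.51  1.14]
```

Emit:
{"name": "move_arm", "arguments": {"motion": [[0, 0, 0, 0, 0, 0, 50], [0, 0, 0, 0, 0, 0, 50], [0, 0, 0, 0, 0, 0, 50], [0, 0, 0, 0, 0, 0, 50], [0, 0, 20, 0, 0, 0, 60]]}}

```text
t: 22.7
ee_pos: [474.2, -68.3, 29.1]
orientation: [2.491, -1.911, -0.006]
ft_force: [-0.6, -0.6, -0.0]
width: 52.1
```

Emit:
{"name": "move_arm", "arguments": {"motion": [[0, 0, 40, 0, 0, 0, 60], [0, 0, 80, 0, 0, 0, 60], [0, 0, 120, 0, 0, 0, 70], [20, -10, 150, 0, 0, -0.1, 75], [30, -15, 180, 0, 0, -0.2, 75]]}}

```text
t: 23.12
ee_pos: [507.2, -84.1, 213.9]
orientation: [-2.283, 2.155, -0.004]
ft_force: [0.9, -0.6, 0.6]
width: 74.3
```

```bash
python3 o.py
cat > lk.py <<'E'
from fit import *
im=get_image("wrist");np.savez("pics/lk",**{k:im[k] for k in("color","mtx","k1","camera_from_world")})
m=mask(im);n,L,S,C=cv2.connectedComponentsWithStats(m)
for i in range(1,n):
    if S[i,4]>400:
        p=at_z(im,*C[i],46);r=fit(im,p[0],p[1],0.);print(S[i].tolist(),np.round(p[:2]),np.round(r,2) if r else r)
E
python3 lk.py
```

```text
23.12 [507.2 -84.1 213.9] jaw -86.7 z [ 0.003 -0.001 -1.   ] F [ 0.9 -0.6  0.6] w 74.3 [-0.19  0.27  1.88 -0.    0.99  1.33]
[0, 9, 11, 52, 496] [637. 168.] [644.15 185.78  -4.06   0.85 496.  ]
[258, 10, 52, 65, 2839] [647. -77.] [ 6.4613e+02 -7.7440e+01 -1.1100e+00  8.8000e-01  2.8390e+03]
[350, 26, 55, 65, 2740] [ 639. -163.] [ 6.3823e+02 -1.6293e+02 -3.5100e+00  8.8000e-01  2.7400e+03]
```

Emit:
{"name": "move_arm", "arguments": {"motion": [[41, 3, -10, 0, 0, -0.075, 64], [82, 6, -20, 0, 0, -0.075, 64], [120, 7, -50, 0, 0, -0.075, 64], [134, 7, -80, 0, 0, -0.075, 64], [134, 7, -110, 0, 0, -0.075, 64]]}}

```text
t: 23.58
ee_pos: [644.4, -76.5, 99.8]
orientation: [-2.206, 2.232, -0.006]
ft_force: [-0.7, -0.2, 0.0]
width: 64.1
```

```bash
python3 o.py; python3 lk.py
```

```text
23.58 [644.4 -76.5  99.8] jaw -90.69 z [ 0.005 -0.001 -1.   ] F [-0.7 -0.2  0. ] w 64.1 [-0.14  0.6   1.65  0.    0.88  1.45]
```

Emit:
{"name": "move_arm", "arguments": {"motion": [[-2, 0.5, -30, 0, 0, 0, 64], [-2, 0.5, -60, 0, 0, 0, 64], [-2, 0.5, -80, 0, 0, 0, 64], [-2, 0.5, -84, 0, 0, 0, 64], [-2, 0.5, -84, 0, 0, 0, 30]]}}

```text
t: 24.05
ee_pos: [636.6, -76.0, 16.1]
orientation: [2.206, -2.235, -0.004]
ft_force: [0.5, 0.1, 0.0]
width: 60.3
```

Emit:
{"name": "move_arm", "arguments": {"motion": [[0, 0, 0, 0, 0, 0, 30], [0, 0, 0, 0, 0, 0, 30], [0, 0, 0, 0, 0, 0, 30], [0, 0, 0, 0, 0, 0, 30], [0, 0, 0, 0, 0, 0, 30]]}}

```text
t: 24.47
ee_pos: [639.1, -76.2, 18.9]
orientation: [-2.205, 2.235, -0.003]
ft_force: [-0.9, 1.5, 8.2]
width: 43.8
```

```bash
python3 o.py
```

```text
24.47 [639.1 -76.2  18.9] jaw -90.76 z [ 0.003 -0.    -1.   ] F [-0.9  1.5  8.2] w 43.8 [-0.14  0.72  1.68  0.    0.74  1.45]
```

Emit:
{"name": "move_arm", "arguments": {"motion": [[-3, 0, 30, 0, 0, 0, 30], [-10, 0, 65, 0, 0, 0, 30], [-25, 0, 100, 0, 0, 0.05, 30], [-40, 10, 130, 0, 0, 0.15, 30], [-60, 30, 150, 0, 0, 0.25, 30]]}}

```text
t: 24.88
ee_pos: [579.3, -47.6, 170.4]
orientation: [-2.469, 1.939, -0.007]
ft_force: [1.3, 1.3, -3.6]
width: 43.9
```

Emit:
{"name": "move_arm", "arguments": {"motion": [[-25, 32, 5, 0, 0, 0.1, 30], [-50, 64, 10, 0, 0, 0.2, 30], [-75, 96, 15, 0, 0, 0.3, 30], [-100, 128, 20, 0, 0, 0.4, 30], [-115, 145, 20, 0, 0, 0.5, 30]]}}

```text
t: 25.3
ee_pos: [460.2, 100.8, 187.8]
orientation: [-2.876, 1.264, 0.0]
ft_force: [-0.0, -0.0, -2.8]
width: 44.0
```

Emit:
{"name": "move_arm", "arguments": {"motion": [[-20, 35, 0, 0, 0, 0, 30], [-40, 70, 0, 0, 0, 0, 30], [-60, 105, 0, 0, 0, 0, 30], [-64, 132, 0, 0, 0, 0, 30], [-64, 132, 0, 0, 0, 0, 30]]}}

```text
t: 25.72
ee_pos: [397.9, 234.6, 187.6]
orientation: [-2.873, 1.266, -0.001]
ft_force: [0.4, 0.4, -3.3]
width: 44.0
```

```bash
python3 o.py; python3 w.py w6 returns_in:5 returns:0 returns_lid_hinge:75.5
```

```text
25.72 [397.9 234.6 187.6] jaw -47.57 z [ 0.001  0.002 -1.   ] F [ 0.4  0.4 -3.3] w 44.0 [0.51 0.23 2.01 0.   0.9  1.34]
25.72 [397.9 234.6 187.6] [-2.873e+00  1.266e+00 -1.000e-03] [ 0.4  0.4 -3.3] 44.0 [0.51 0.23 2.01 0.   0.9  1.34]
returns_in 0.79 [105.2, 208.1] [414.6 345.3   5. ]
returns_in 0.56 [109.1, 212.8] [414.9 339.7   5. ]
returns 0.71 [107.8, 211.6] [414.5 342.1   0. ]
```

View pics/w6.png

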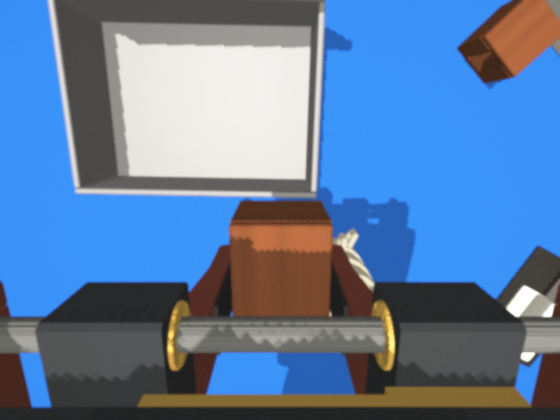

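The box shows clearly, with its inner floor centre near px (212,107), about (415,343). The holder is held upright over the cup stack's edge.

Emit:
{"name": "move_arm", "arguments": {"motion": [[4, 35, 0, 0, 0, 0, 30], [8, 70, 0, 0, 0, 0, 30], [12, 104, 0, 0, 0, 0, 30], [12, 104, -40, 0, 0, 0, 30], [12, 104, -70, 0, 0, 0, 30]]}}

```text
t: 26.33
ee_pos: [412.9, 336.1, 116.7]
orientation: [-2.869, 1.271, -0.003]
ft_force: [-1.5, -1.0, -3.8]
width: 44.0
```

Emit:
{"name": "move_arm", "arguments": {"motion": [[0, 0, -35, 0, 0, 0, 30], [0, 0, -65, 0, 0, 0, 30], [0, 0, -80, 0, 0, 0, 30], [0, 0, -85, 0, 0, 0, 30], [0, 0, -85, 0, 0, 0, 30]]}}

```text
t: 26.75
ee_pos: [410.9, 333.2, 30.7]
orientation: [2.869, -1.274, -0.002]
ft_force: [0.3, 0.5, -4.4]
width: 43.7
```

```bash
python3 o.py
```

```text
26.75 [410.9 333.2  30.7] jaw -47.89 z [-0.002 -0.002 -1.   ] F [ 0.3  0.5 -4.4] w 43.7 [ 0.66  0.59  1.94 -0.    0.62  1.49]
```

Emit:
{"name": "move_arm", "arguments": {"motion": [[0, 0, -3, 0, 0, 0, 30], [0, 0, -5, 0, 0, 0, 30], [0, 0, -6.5, 0, 0, 0, 30], [0, 0, -6.5, 0, 0, 0, 30]]}}

```text
t: 27.08
ee_pos: [411.5, 335.1, 26.1]
orientation: [-2.871, 1.272, -0.001]
ft_force: [-0.6, -0.1, -3.9]
width: 43.8
```

Emit:
{"name": "move_arm", "arguments": {"motion": [[0, 0, -1, 0, 0, 0, 30], [0, 0, -2, 0, 0, 0, 30], [0, 0, -2, 0, 0, 0, 30]]}}

```text
t: 27.33
ee_pos: [411.2, 335.1, 23.9]
orientation: [-2.872, 1.272, -0.001]
ft_force: [-0.4, -0.8, 2.6]
width: 43.9
```

Emit:
{"name": "move_arm", "arguments": {"motion": [[0, 0, 0, 0, 0, 0, 64], [0, 0, 0, 0, 0, 0, 64], [0, 0, 0, 0, 0, 0, 64], [0, 0, 25, 0, 0, 0, 64], [0, 0, 60, 0, 0, 0, 64]]}}

```text
t: 27.75
ee_pos: [409.1, 333.4, 81.5]
orientation: [2.867, -1.27, -0.005]
ft_force: [0.6, -0.1, -0.1]
width: 63.8
```

Emit:
{"name": "move_arm", "arguments": {"motion": [[0, 0, 40, 0, 0, 0, 64], [0, 0, 80, 0, 0, 0, 64], [-5, -30, 110, 0, 0, 0, 64], [-10, -65, 120, 0, 0, 0, 64], [-12, -100, 120, 0, 0, 0, 64]]}}

```text
t: 28.17
ee_pos: [400.1, 235.1, 206.6]
orientation: [-2.869, 1.268, -0.006]
ft_force: [0.4, 0.7, -0.2]
width: 63.8
```

```bash
python3 o.py
python3 - <<'E'
from fit import *
im=get_image("wrist")
m=mask(im);n,L,S,C=cv2.connectedComponentsWithStats(m)
for i in range(1,n):
    if S[i,4]>400:
        p=at_z(im,*C[i],51);r=fit(im,p[0],p[1],.7,5);print(S[i].tolist(),np.round(p[:2]),np.round(r,2) if r else r)
c=np.array([410+4,343]);print(mark_of(im,"returns_in")[:1])
E
```

```text
28.17 [400.1 235.1 206.6] jaw -47.67 z [ 0.006  0.003 -1.   ] F [ 0.4  0.7 -0.2] w 63.8 [ 0.51  0.21  1.99 -0.    0.94  1.34]
[472, 5, 74, 77, 3012] [633. 183.] [ 6.3141e+02  1.8178e+02 -4.6500e+00  8.6000e-01  3.0120e+03]
[188, 90, 50, 54, 2533] [416. 332.] [4.1399e+02 3.3031e+02 4.2440e+01 8.6000e-01 2.5330e+03]
[{'location': [4.1, 192.5], 'p': 0.72}]
```

Run:
```python
from h import *
s=get_image("side");c=get_image("scene")
# jigger top rim / base from first views (display px /1.4)
print("top",tri(ray(s,213/1.4,324/1.4),ray(c,556/1.4,261/1.4)),"base",tri(ray(s,212/1.4,368/1.4),ray(c,552/1.4,291/1.4)))
```

```text
top [681.7995372  255.49612167 116.41707443] base [673.40516121 276.10166061  40.48984737]
```

Emit:
{"name": "move_arm", "arguments": {"motion": [[30, -5, 0, 0, 0, -0.12, 64], [60, -15, 0, 0, 0, -0.24, 64], [90, -30, 0, 0, 0, -0.36, 64], [120, -40, 0, 0, 0, -0.48, 64], [140, -50, 0, 0, 0, -0.6, 64]]}}

```text
t: 28.78
ee_pos: [542.0, 185.5, 202.9]
orientation: [-2.362, 2.07, -0.001]
ft_force: [-0.4, -0.0, 0.3]
width: 64.3
```

Emit:
{"name": "move_arm", "arguments": {"motion": [[0, 0, 0, 0, 0, -0.12, 64], [0, 0, 0, 0, 0, -0.22, 64], [0, 0, 0, 0, 0, -0.22, 64], [0, 0, 0, 0, 0, -0.22, 64]]}}

```text
t: 29.12
ee_pos: [539.1, 185.7, 202.7]
orientation: [2.131, -2.307, -0.001]
ft_force: [-0.1, 0.6, 0.2]
width: 64.0
```

```bash
python3 o.py; python3 lk.py; python3 -c "
from h import *
im=dict(np.load('pics/lk.npz'));save(im,'w7.png')"
```

```text
29.12 [539.1 185.7 202.7] jaw -94.54 z [-0.001 -0.    -1.   ] F [-0.1  0.6  0.2] w 64.0 [0.31 0.37 1.77 0.   1.01 1.96]
[25, 36, 57, 53, 2199] [675. 373.] [6.7252e+02 3.7447e+02 6.6760e+01 6.7000e-01 2.1990e+03]
[251, 64, 48, 58, 2691] [636. 183.] [ 6.3351e+02  1.8373e+02 -2.7800e+00  8.7000e-01  2.6910e+03]
```

View pics/w7.png

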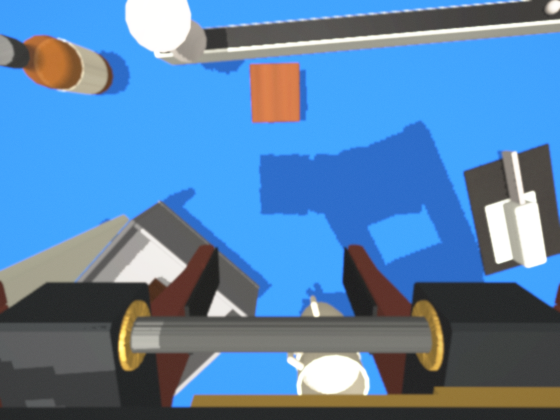

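The jigger is at px (165,25), top about (682,255,116), so an upright gripper body would nearly touch it. I'll tilt the tool 0.25 rad toward the robot for holder A at px (275,92). The gauge lies flat on the mat at (515,210).

Emit:
{"name": "move_arm", "arguments": {"motion": [[0, 0, 0, 0, -0.12, 0, 64], [20, 0, -20, 0, -0.25, 0, 64], [55, -1, -50, 0, -0.25, 0.015, 64], [93, -2, -80, 0, -0.25, 0.015, 64], [93, -2, -110, 0, -0.25, 0.015, 64]]}}

```text
t: 29.58
ee_pos: [637.5, 184.6, 95.5]
orientation: [-2.01, 2.144, -0.256]
ft_force: [0.5, 0.4, 1.2]
width: 63.7
```

Emit:
{"name": "move_arm", "arguments": {"motion": [[0, 0, 0, 0, 0, 0, 64], [0, 0, 0, 0, 0, 0, 64]]}}

```text
t: 29.75
ee_pos: [630.2, 182.7, 90.7]
orientation: [-2.018, 2.155, -0.248]
ft_force: [-0.3, -0.3, 0.4]
width: 64.1
```

```bash
python3 o.py; python3 lk.py
```

```text
29.75 [630.2 182.7  90.7] jaw -93.66 z [ 0.242  0.    -0.97 ] F [-0.3 -0.3  0.4] w 64.1 [ 0.3   0.56  1.8  -0.14  0.55  2.04]
[246, 83, 65, 32, 1156] [730. 178.] [ 7.1529e+02  1.8046e+02 -2.4800e+00  2.1000e-01  1.1560e+03]
[248, 208, 66, 63, 2586] [645. 180.] [ 6.3683e+02  1.8276e+02 -1.8400e+00  4.8000e-01  2.5860e+03]
```

Emit:
{"name": "move_arm", "arguments": {"motion": [[2, 0.6, -30, 0, 0, 0, 64], [2, 0.6, -60, 0, 0, 0, 64], [2, 0.6, -74, 0, 0, 0, 64], [2, 0.6, -75, 0, 0, 0, 64], [2, 0.6, -75, 0, 0, 0, 30]]}}

```text
t: 30.22
ee_pos: [634.1, 183.8, 19.6]
orientation: [-2.012, 2.152, -0.251]
ft_force: [0.8, -0.3, 0.1]
width: 60.7
```

Emit:
{"name": "move_arm", "arguments": {"motion": [[0, 0, 0, 0, 0, 0, 30], [0, 0, 0, 0, 0, 0, 30], [0, 0, 0, 0, 0, 0, 30], [0, 0, 0, 0, 0, 0, 30], [0, 0, 0, 0, 0, 0, 30]]}}

```text
t: 30.63
ee_pos: [635.2, 183.7, 20.5]
orientation: [-2.01, 2.152, -0.253]
ft_force: [-1.2, -1.1, 6.6]
width: 44.1
```

```bash
python3 o.py
```

```text
30.63 [635.2 183.7  20.5] jaw -93.75 z [ 0.25   0.003 -0.968] F [-1.2 -1.1  6.6] w 44.1 [ 0.3   0.68  1.81 -0.17  0.42  2.09]
```

Emit:
{"name": "move_arm", "arguments": {"motion": [[-2, 0, 30, 0, 0, 0, 30], [-10, 0, 65, 0, 0, 0, 30], [-25, 0, 100, 0, 0, 0, 30], [-45, 0, 130, 0, 0, 0, 30], [-65, -20, 150, 0, 0, -0.05, 30]]}}

```text
t: 31.05
ee_pos: [570.0, 165.3, 172.3]
orientation: [-1.957, 2.201, -0.26]
ft_force: [0.8, 0.0, -1.0]
width: 44.0
```

Emit:
{"name": "move_arm", "arguments": {"motion": [[-10, -40, 0, 0, 0, -0.05, 30], [-20, -80, 0, 0, 0, -0.1, 30], [-30, -120, 0, 0, 0, -0.15, 30], [-40, -160, 0, 0, 0, -0.2, 30], [-50, -195, 0, 0, 0, -0.25, 30]]}}

```text
t: 31.47
ee_pos: [517.9, -33.4, 169.2]
orientation: [-1.678, 2.451, -0.292]
ft_force: [0.7, -0.5, -2.6]
width: 44.0
```

Emit:
{"name": "move_arm", "arguments": {"motion": [[-10, -38, 0, 0, 0, -0.05, 30], [-25, -76, 0, 0, 0, -0.1, 30], [-40, -114, 0, 0, 0, -0.2, 30], [-60, -150, 0, 0, 0, -0.3, 30], [-80, -185, 0, 0, 0, -0.35, 30]]}}

```text
t: 31.88
ee_pos: [438.0, -218.1, 169.1]
orientation: [-1.235, 2.737, -0.332]
ft_force: [0.8, -0.3, -1.5]
width: 44.1
```

```bash
python3 o.py; python3 w.py w8 drawer_floor:22 caddy_drawer0_handle:52 gauge:3
```

```text
31.88 [ 438.  -218.1  169.1] jaw -131.29 z [ 0.198 -0.15  -0.969] F [ 0.8 -0.3 -1.5] w 44.1 [-0.46  0.21  2.13 -0.09  0.55  1.91]
31.88 [ 438.  -218.1  169.1] [-1.235  2.737 -0.332] [ 0.8 -0.3 -1.5] 44.1 [-0.46  0.21  2.13 -0.09  0.55  1.91]
drawer_floor 0.84 [135.9, 408.0] [ 433.8 -369.9   22. ]
caddy_drawer0_handle 0.62 [286.6, 416.8] [ 333.7 -279.    52. ]
```

View pics/w8.png

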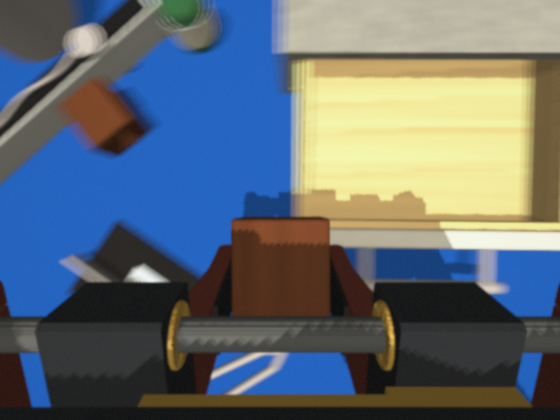

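The drawer interior shows at px (300–530, 60–220), floor centre near (412,136). The blur is only motion. I'll place holder A on its right half.

Emit:
{"name": "move_arm", "arguments": {"motion": [[-10, -40, 0, 0, 0, 0, 30], [-20, -80, 0, 0, 0, 0, 30], [-32, -120, 0, 0, 0, 0, 30], [-42, -155, 0, 0, 0, 0, 30], [-45, -174, 0, 0, 0, 0, 30]]}}

```text
t: 32.5
ee_pos: [394.3, -392.9, 169.0]
orientation: [-1.243, 2.733, -0.334]
ft_force: [0.2, -1.0, -2.4]
width: 44.3
```

Emit:
{"name": "move_arm", "arguments": {"motion": [[0, 0, -30, 0, 0, 0, 30], [0, 0, -60, 0, 0, 0, 30], [0, 0, -90, 0, 0, 0, 30], [0, 0, -108, 0, 0, 0, 30], [0, 0, -118, 0, 0, 0, 30]]}}

```text
t: 32.92
ee_pos: [394.1, -388.5, 48.0]
orientation: [-1.246, 2.734, -0.326]
ft_force: [-0.0, 0.1, -2.1]
width: 43.9
```

```bash
python3 o.py
```

```text
32.92 [ 394.1 -388.5   48. ] jaw -130.87 z [ 0.196 -0.145 -0.97 ] F [-0.   0.1 -2.1] w 43.9 [-0.83  0.53  2.05  0.14  0.33  1.33]
```

Emit:
{"name": "move_arm", "arguments": {"motion": [[0, 0, -2, 0, 0, 0, 30], [0, 0, -4, 0, 0, 0, 30], [0, 0, -5, 0, 0, 0, 30], [0, 0, -5, 0, 0, 0, 30]]}}

```text
t: 33.25
ee_pos: [394.9, -391.0, 46.5]
orientation: [-1.243, 2.733, -0.334]
ft_force: [-0.2, 0.7, -2.7]
width: 43.7
```

Emit:
{"name": "move_arm", "arguments": {"motion": [[0, 0, -1, 0, 0, 0, 30], [0, 0, -2, 0, 0, 0, 30], [0, 0, -2, 0, 0, 0, 30]]}}

```text
t: 33.5
ee_pos: [394.1, -390.8, 43.9]
orientation: [-1.242, 2.734, -0.332]
ft_force: [0.9, -0.2, -3.0]
width: 43.9
```

Emit:
{"name": "move_arm", "arguments": {"motion": [[0, 0, -1, 0, 0, 0, 30], [0, 0, -2, 0, 0, 0, 30], [0, 0, -2, 0, 0, 0, 30]]}}

```text
t: 33.75
ee_pos: [395.1, -391.7, 42.5]
orientation: [-1.241, 2.733, -0.336]
ft_force: [1.6, 0.9, 5.0]
width: 44.3
```

Emit:
{"name": "move_arm", "arguments": {"motion": [[0, 0, -1, 0, 0, 0, 30], [0, 0, -1, 0, 0, 0, 30]]}}

```text
t: 33.92
ee_pos: [396.1, -392.6, 42.5]
orientation: [-1.24, 2.732, -0.34]
ft_force: [1.3, 2.1, 11.6]
width: 44.0
```

Emit:
{"name": "move_arm", "arguments": {"motion": [[0, 0, 1.5, 0, 0, 0, 58], [0, 0, 1.5, 0, 0, 0, 58], [0, 0, 1.5, 0, 0, 0, 58], [0, 0, 1.5, 0, 0, 0, 58], [0, 0, 30, 0, 0, 0, 58]]}}

```text
t: 34.33
ee_pos: [391.5, -388.1, 66.2]
orientation: [-1.243, 2.739, -0.318]
ft_force: [-0.8, 0.7, -0.6]
width: 58.0
```

Emit:
{"name": "move_arm", "arguments": {"motion": [[0, 0, 40, 0, 0, 0, 58], [0, 0, 80, 0, 0, 0, 58], [0, 20, 110, 0, 0, 0, 64], [20, 50, 120, 0, 0, 0.1, 64], [40, 85, 120, 0, 0, 0.2, 64]]}}

```text
t: 34.75
ee_pos: [435.5, -306.8, 194.0]
orientation: [-1.5, 2.576, -0.318]
ft_force: [0.5, -0.1, 0.2]
width: 63.8
```

Emit:
{"name": "move_arm", "arguments": {"motion": [[20, 35, 0, 0, 0, 0.1, 64], [40, 70, 0, 0, 0, 0.2, 64], [65, 105, 0, 0, 0, 0.3, 64], [80, 142, 0, 0, 0, 0.4, 64], [80, 142, 0, 0, 0, 0.45, 64]]}}

```text
t: 35.17
ee_pos: [515.8, -158.5, 190.2]
orientation: [-2.021, 2.143, -0.248]
ft_force: [-0.2, -1.2, -0.5]
width: 64.1
```

Emit:
{"name": "move_arm", "arguments": {"motion": [[0, 0, 0, 0, 0, 0, 64], [0, 0, 0, 0, 0, 0, 64]]}}

```text
t: 35.33
ee_pos: [513.7, -163.4, 190.0]
orientation: [-2.011, 2.155, -0.25]
ft_force: [-0.2, -1.0, -0.0]
width: 64.1
```

```bash
python3 o.py; python3 lk.py; python3 fit.py side; python3 -c "
from fit import *
im=get_image('side');print(fit(im,395,-392,-.71,22))"
```

```text
35.33 [ 513.7 -163.4  190. ] jaw -93.83 z [ 0.247  0.002 -0.969] F [-0.2 -1.  -0. ] w 64.1 [-0.38  0.25  2.    0.15  0.66  1.14]
[249, 81, 47, 54, 2399] [ 637. -162.] [ 6.3720e+02 -1.6119e+02 -2.3600e+00  9.0000e-01  2.3990e+03]
35.38 [ 513.5 -164.   190.1] [-2.01   2.157 -0.25 ] [ 0.4 -0.8 -0.3]
side C [ 637.05 -159.75   -4.39    0.74  162.  ]
(np.float64(395.0763960224667), np.float64(-389.6841843036881), np.float64(-39.590935099794855), np.float64(0.8302791605127363), 180)
```

Emit:
{"name": "move_arm", "arguments": {"motion": [[40, 1, -10, 0, 0, 0, 64], [80, 2, -30, 0, 0, 0, 64], [110, 2, -60, 0, 0, 0, 64], [122, 2, -95, 0, 0, 0.01, 64], [122, 2, -100, 0, 0, 0.01, 64]]}}

```text
t: 35.9
ee_pos: [635.0, -161.8, 83.6]
orientation: [-2.023, 2.148, -0.24]
ft_force: [-2.0, 0.4, -1.0]
width: 64.1
```

Emit:
{"name": "move_arm", "arguments": {"motion": [[0, 0, -30, 0, 0, 0, 64], [0, 0, -55, 0, 0, 0, 64], [0, 0, -70, 0, 0, 0, 64], [0, 0, -73, 0, 0, 0, 64], [0, 0, -73, 0, 0, 0, 64]]}}

```text
t: 36.32
ee_pos: [634.7, -162.3, 17.1]
orientation: [-2.021, 2.146, -0.247]
ft_force: [0.7, 0.2, -0.3]
width: 64.3
```

Emit:
{"name": "move_arm", "arguments": {"motion": [[0, 0, 0, 0, 0, 0, 30], [0, 0, 0, 0, 0, 0, 30], [0, 0, 0, 0, 0, 0, 30], [0, 0, 0, 0, 0, 0, 30], [0, 0, 0, 0, 0, 0, 30]]}}

```text
t: 36.73
ee_pos: [636.8, -162.0, 19.1]
orientation: [-2.021, 2.142, -0.253]
ft_force: [-2.8, -0.6, 7.1]
width: 43.9
```

```bash
python3 o.py
```

```text
36.73 [ 636.8 -162.    19.1] jaw -93.19 z [ 0.25   0.004 -0.968] F [-2.8 -0.6  7.1] w 43.9 [-0.3   0.67  1.82  0.19  0.42  1.16]
```

Emit:
{"name": "move_arm", "arguments": {"motion": [[-2, 0, 30, 0, 0, 0, 30], [-10, 0, 65, 0, 0, 0, 30], [-25, 0, 100, 0, 0, 0, 30], [-45, 0, 130, 0, 0, -0.1, 30], [-65, -10, 150, 0, 0, -0.2, 30]]}}

```text
t: 37.15
ee_pos: [570.8, -171.2, 170.4]
orientation: [-1.802, 2.349, -0.28]
ft_force: [-0.7, 0.3, -2.8]
width: 43.5
```

Emit:
{"name": "move_arm", "arguments": {"motion": [[-20, -25, 0, 0, 0, -0.1, 30], [-42, -50, 0, 0, 0, -0.2, 30], [-65, -80, 0, 0, 0, -0.3, 30], [-90, -110, 0, 0, 0, -0.4, 30], [-110, -135, 0, 0, 0, -0.46, 30]]}}

```text
t: 37.57
ee_pos: [459.0, -307.3, 167.7]
orientation: [-1.236, 2.738, -0.331]
ft_force: [1.5, -0.8, -3.5]
width: 43.8
```

Emit:
{"name": "move_arm", "arguments": {"motion": [[-10, -17, 0, 0, 0, 0, 30], [-10, -17, 0, 0, 0, 0, 30], [-10, -17, 0, 0, 0, 0, 30]]}}

```text
t: 37.82
ee_pos: [450.2, -324.1, 167.5]
orientation: [-1.239, 2.736, -0.331]
ft_force: [0.4, 1.1, -2.3]
width: 44.0
```

```bash
python3 o.py
python3 - <<'E'
from fit import *
im=get_image('side');print(fit(im,395,-392,-.71,22))
im=get_image('wrist');print([(m["p"],at_z(im,m["location"][1],m["location"][0],22)) for m in mark_of(im,"drawer_floor")[:2]])
E
```

```text
37.82 [ 450.2 -324.1  167.5] jaw -131.14 z [ 0.198 -0.148 -0.969] F [ 0.4  1.1 -2.3] w 44.0 [-0.65  0.31  2.    0.    0.59  1.64]
None
[(0.89, array([ 435.95348737, -371.74226451,   22.        ]))]
```

Emit:
{"name": "move_arm", "arguments": {"motion": [[3, -3, -30, 0, 0, 0, 30], [3, -3, -60, 0, 0, 0, 30], [3, -3, -90, 0, 0, 0, 30], [3, -3, -108, 0, 0, 0, 30], [3, -3, -118, 0, 0, 0, 30]]}}

```text
t: 38.38
ee_pos: [453.4, -324.7, 46.8]
orientation: [-1.245, 2.735, -0.326]
ft_force: [0.2, 0.7, -3.5]
width: 44.1
```

Emit:
{"name": "move_arm", "arguments": {"motion": [[0, 0, -2, 0, 0, 0, 30], [0, 0, -4, 0, 0, 0, 30], [0, 0, -5, 0, 0, 0, 30], [0, 0, -5, 0, 0, 0, 30]]}}

```text
t: 38.72
ee_pos: [454.8, -326.9, 45.5]
orientation: [-1.242, 2.733, -0.333]
ft_force: [-0.4, -0.6, -2.3]
width: 44.0
```

Emit:
{"name": "move_arm", "arguments": {"motion": [[0, 0, -1, 0, 0, 0, 30], [0, 0, -2, 0, 0, 0, 30], [0, 0, -2, 0, 0, 0, 30]]}}

```text
t: 38.97
ee_pos: [454.2, -326.8, 42.9]
orientation: [-1.242, 2.734, -0.332]
ft_force: [0.7, 0.1, -2.8]
width: 44.0
```

Emit:
{"name": "move_arm", "arguments": {"motion": [[0, 0, -1, 0, 0, 0, 30], [0, 0, -2, 0, 0, 0, 30], [0, 0, -2, 0, 0, 0, 30]]}}

```text
t: 39.22
ee_pos: [454.7, -327.3, 41.1]
orientation: [-1.241, 2.733, -0.334]
ft_force: [0.9, -0.6, 1.8]
width: 43.8
```

```bash
python3 o.py
```

```text
39.22 [ 454.7 -327.3   41.1] jaw -131.01 z [ 0.2   -0.15  -0.968] F [ 0.9 -0.6  1.8] w 43.8 [-0.65  0.55  2.04  0.    0.3   1.64]
```

Emit:
{"name": "move_arm", "arguments": {"motion": [[0, 0, 1, 0, 0, 0, 58], [0, 0, 1, 0, 0, 0, 58], [0, 0, 1, 0, 0, 0, 58], [0, 0, 1, 0, 0, 0, 58], [0, 0, 30, 0, 0, 0, 58]]}}

```text
t: 39.63
ee_pos: [451.2, -324.5, 66.3]
orientation: [-1.244, 2.74, -0.32]
ft_force: [-0.1, 1.5, -0.0]
width: 57.9
```

Emit:
{"name": "move_arm", "arguments": {"motion": [[0, 0, 40, 0, 0, 0, 58], [0, 0, 80, 0, 0, 0, 58], [0, 0, 120, 0.08, 0.1, 0, 64], [-5, 30, 150, 0.15, 0.2, 0, 80], [-10, 60, 160, 0.15, 0.2, 0, 87]]}}

```text
t: 40.05
ee_pos: [447.1, -275.0, 230.5]
orientation: [-1.295, 2.861, -0.003]
ft_force: [0.9, 0.0, 1.1]
width: 73.8
```

```bash
python3 o.py
python3 - <<'E'
from fit import *
s=get_image('side')
for g in((395,-390),(454,-327)):print(fit(s,*g,-.71,22))
w=get_image('wrist')
for g in((395,-390),(454,-327)):print(fit(w,*g,-.71,22))
c=get_image('scene')
print([m for m in mark_of(s,"returns_lid_handle")[:1]],[m for m in mark_of(c,"returns_lid_handle")[:1]])
a=mark_of(s,"returns_lid_handle")[0]["location"];b=mark_of(c,"returns_lid_handle")[0]["location"]
print("knob",tri(ray(s,a[1],a[0]),ray(c,b[1],b[0])))
print("lid top corners side",tri(ray(s,222/1.4,340/1.4),ray(c,538/1.4,141/1.4)))
print("crate corner",at_z(c,600/1.4,246/1.4,0),at_z(s,130/1.4,505/1.4,0))
E
```

```text
40.05 [ 447.1 -275.   230.5] jaw -131.3 z [ 0.001 -0.001 -1.   ] F [0.9 0.  1.1] w 73.8 [-0.57  0.27  1.84 -0.    1.03  1.72]
None
None
None
None
[{'location': [292.0, 127.1], 'p': 0.85}] [{'location': [250.3, 142.3], 'p': 0.64}]
knob [600.00770673  -1.1663713    3.39972229]
lid top corners side [504.83560194 357.76161407 264.4115589 ]
crate corner [567.2766937  570.72281718   0.        ] [576.71043588 502.01646627   0.        ]
```

```bash
python3 -c "
from h import *
im=get_image('wrist');s=get_image('side')
a=np.hstack([im['color'][:300,60:500],s['color'][100:400,80:430]])[...,::-1]
cv2.imwrite('pics/v14.png',a)"
```

```text
(no output)
```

View pics/v14.png

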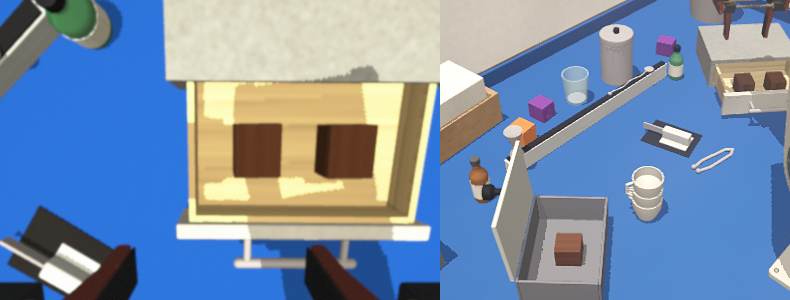

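Both sound holders stand upright in the drawer, the third stands upright in the box, and the gauge is flat on its mat. The lid's free-edge corners are at about side px (158,242) and (134,332). I'll solve the lid angle from them.

Run:
```python
from h import *
s=get_image('side');yaw=np.radians(42);ex=np.array([np.cos(yaw),np.sin(yaw)]);ey=np.array([-ex[1],ex[0]]);c=np.array([414.7,343])
def W(x,y,z):return np.r_[c+x*ex+y*ey,z]
print("hinge ends",proj(s,W(75,-100,75.5)),proj(s,W(75,100,75.5)),"box near corners",proj(s,W(-75,100,75)),proj(s,W(-75,-100,75)))
for th in(1.55,1.6,1.65,1.7,1.75,1.8,1.85):
    p=[proj(s,W(75-150*np.cos(th)+d*np.sin(th),y,75.5+150*np.sin(th)+d*np.cos(th))) for y in(-100,100) for d in(0,8)]
    k=proj(s,W(75-120*np.cos(th)+43*np.sin(th),0,75.5+120*np.sin(th)+43*np.cos(th)))
    print(th,np.round(p).tolist(),"knob",k.round())
```

```text
hinge ends [173.86787575 294.21344092] [156.03894452 381.03949826] box near corners [242.54405021 382.72409102] [248.03080698 295.46469097]
1.55 [[166.0, 239.0], [162.0, 239.0], [145.0, 326.0], [140.0, 326.0]] knob [134. 290.]
1.6 [[162.0, 239.0], [158.0, 239.0], [140.0, 326.0], [135.0, 326.0]] knob [130. 291.]
1.65 [[158.0, 239.0], [154.0, 240.0], [135.0, 326.0], [130.0, 327.0]] knob [127. 292.]
1.7 [[154.0, 240.0], [150.0, 240.0], [130.0, 327.0], [125.0, 327.0]] knob [124. 293.]
1.75 [[150.0, 240.0], [146.0, 241.0], [126.0, 327.0], [121.0, 327.0]] knob [121. 294.]
1.8 [[147.0, 241.0], [142.0, 241.0], [121.0, 327.0], [117.0, 328.0]] knob [119. 295.]
1.85 [[143.0, 241.0], [139.0, 242.0], [117.0, 328.0], [112.0, 329.0]] knob [116. 297.]
```

Emit:
{"name": "move_arm", "arguments": {"motion": [[-4, 40, 5, 0, 0, 0.125, 87], [-8, 80, 10, 0, 0, 0.25, 87], [-12, 115, 15, 0, 0, 0.37, 87], [-14, 135, 20, 0, 0, 0.5, 87], [-14, 150, 25, 0, 0, 0.62, 87]]}}

```text
t: 40.97
ee_pos: [429.9, -120.7, 251.3]
orientation: [2.117, -2.32, -0.003]
ft_force: [-0.3, -0.6, -0.2]
width: 87.0
```

Emit:
{"name": "move_arm", "arguments": {"motion": [[0, 35, 5, 0, 0, 0.125, 87], [0, 70, 10, 0, 0, 0.25, 87], [0, 100, 15, 0, 0, 0.37, 87], [0, 120, 20, 0, 0, 0.5, 87], [0, 140, 20, 0, 0, 0.62, 87]]}}

```text
t: 41.38
ee_pos: [431.2, 18.8, 272.2]
orientation: [-2.724, 1.564, -0.001]
ft_force: [0.4, 0.1, -0.7]
width: 87.1
```

Emit:
{"name": "move_arm", "arguments": {"motion": [[-5, 25, 5, 0, 0, 0.125, 87], [-10, 50, 10, 0, 0, 0.25, 87], [-15, 75, 15, 0, 0, 0.37, 87], [-20, 100, 20, 0, 0, 0.5, 87], [-20, 125, 20, 0, 0, 0.62, 87]]}}

```text
t: 41.8
ee_pos: [410.5, 143.5, 292.1]
orientation: [-3.071, 0.66, -0.0]
ft_force: [0.2, -0.5, -0.0]
width: 86.9
```

Emit:
{"name": "move_arm", "arguments": {"motion": [[0, 20, 5, 0, 0, 0.125, 87], [0, 40, 10, 0, 0, 0.25, 87], [0, 60, 10, 0, 0, 0.37, 87], [0, 80, 10, 0, 0, 0.5, 87], [0, 100, 10, 0, 0, 0.62, 87]]}}

```text
t: 42.22
ee_pos: [411.0, 243.3, 301.3]
orientation: [3.126, 0.309, -0.001]
ft_force: [-0.1, -0.7, 0.7]
width: 87.2
```

```bash
python3 o.py
```

```text
42.22 [411.  243.3 301.3] jaw 11.28 z [-0.001 -0.    -1.   ] F [-0.1 -0.7  0.7] w 87.2 [ 0.51  0.11  1.86 -0.    1.17  0.31]
```

Emit:
{"name": "move_arm", "arguments": {"motion": [[22, 26, 0, 0, 0, 0.12, 87], [44, 52, 0, 0, 0, 0.24, 87], [66, 78, 0, 0, 0, 0.36, 87], [88, 104, 0, 0, 0, 0.48, 87], [104, 123, 0, 0, 0, 0.536, 87]]}}

```text
t: 42.63
ee_pos: [516.6, 367.2, 300.6]
orientation: [2.933, 1.126, -0.001]
ft_force: [-0.2, -0.5, 0.2]
width: 87.1
```

Emit:
{"name": "move_arm", "arguments": {"motion": [[0, 0, 0, 0, 0, 0, 87], [0, 0, 0, 0, 0, 0, 87]]}}

```text
t: 42.8
ee_pos: [515.3, 365.7, 300.1]
orientation: [2.936, 1.116, -0.004]
ft_force: [0.1, 0.3, -0.2]
width: 87.0
```

```bash
python3 o.py; python3 w.py w9 returns_lid_hinge:75.5; cp pics/w9.png pics/v15.png
```

```text
42.8 [515.3 365.7 300.1] jaw 41.62 z [-0.002 -0.001 -1.   ] F [ 0.1  0.3 -0.2] w 87.0 [ 0.6   0.36  1.54 -0.    1.25 -0.13]
42.8 [515.3 365.7 300.1] [ 2.936  1.116 -0.004] [ 0.1  0.3 -0.2] 87.0 [ 0.6   0.36  1.54 -0.    1.25 -0.13]
returns_lid_hinge 0.89 [140.6, 267.9] [471.1 394.   75.5]
```

View pics/v15.png

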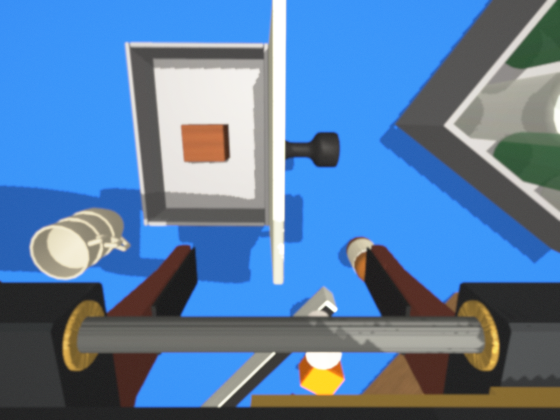

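The lid's free edge runs along column 278, the knob is at (325,149), and the fingers straddle the edge at columns 190 and 370. I'll lower over it and pull it along its arc.

Emit:
{"name": "move_arm", "arguments": {"motion": [[0, 0, -30, 0, 0, 0.007, 60], [0, 0, -60, 0, 0, 0.007, 60], [0, 0, -90, 0, 0, 0.007, 60], [0, 0, -105, 0, 0, 0.007, 60], [0, 0, -105, 0, 0, 0.007, 60]]}}

```text
t: 43.32
ee_pos: [512.3, 363.0, 193.1]
orientation: [2.931, 1.125, -0.011]
ft_force: [-0.3, -0.7, -0.4]
width: 60.6
```

Emit:
{"name": "move_arm", "arguments": {"motion": [[-10, -9, 0, 0, 0, 0, 60], [-20, -18, 0, 0, 0, 0, 60], [-28, -25, 0, 0, 0, 0, 60], [-36, -32, 0, 0, 0, 0, 60], [-43, -39, 0, 0, 0, 0, 60]]}}

```text
t: 43.73
ee_pos: [471.8, 326.2, 197.9]
orientation: [-2.932, -1.127, -0.003]
ft_force: [1.3, 1.3, -0.2]
width: 59.9
```

```bash
python3 o.py
```

```text
43.73 [471.8 326.2 197.9] jaw 42.03 z [ 0.002  0.001 -1.   ] F [ 1.3  1.3 -0.2] w 59.9 [ 0.58  0.38  1.77  0.    1.   -0.15]
```

Emit:
{"name": "move_arm", "arguments": {"motion": [[-12, -11, -3, 0, 0, 0, 60], [-23, -20.5, -8, 0, 0, 0, 60], [-33, -30, -15, 0, 0, 0, 60], [-43, -39, -23, 0, 0, 0, 60], [-52, -47, -33, 0, 0, 0, 60]]}}

```text
t: 44.15
ee_pos: [419.6, 279.2, 164.6]
orientation: [-2.932, -1.127, -0.003]
ft_force: [1.5, 1.4, 0.5]
width: 59.9
```

```bash
python3 o.py
```

```text
44.15 [419.6 279.2 164.6] jaw 42.04 z [ 0.002  0.001 -1.   ] F [1.5 1.4 0.5] w 59.9 [ 0.56  0.33  1.94  0.    0.87 -0.17]
```

Emit:
{"name": "move_arm", "arguments": {"motion": [[-8, -7, -12, 0, 0, 0, 60], [-14, -12.5, -25, 0, 0, 0, 60], [-20, -18, -39, 0, 0, 0, 60], [-23, -20.5, -49, 0, 0, 0, 60], [-25, -22.5, -59, 0, 0, 0, 60]]}}

```text
t: 44.57
ee_pos: [394.2, 256.4, 104.8]
orientation: [2.932, 1.127, -0.001]
ft_force: [0.6, 1.0, 0.3]
width: 59.7
```

```bash
python3 o.py
```

```text
44.57 [394.2 256.4 104.8] jaw 42.04 z [-0. -0. -1.] F [0.6 1.  0.3] w 59.7 [ 0.55  0.39  2.04 -0.    0.71 -0.18]
```

Emit:
{"name": "move_arm", "arguments": {"motion": [[-1, -1, -6, 0, 0, 0, 60], [-2, -2, -11, 0, 0, 0, 60], [-2, -2, -15, 0, 0, 0, 60], [-2, -2, -18, 0, 0, 0, 60], [-2, -2, -18, 0, 0, 0, 60]]}}

```text
t: 44.98
ee_pos: [393.1, 255.1, 86.5]
orientation: [2.932, 1.127, -0.001]
ft_force: [0.9, 0.7, 0.9]
width: 59.7
```

Emit:
{"name": "move_arm", "arguments": {"motion": [[0, 0, -1.5, 0, 0, 0, 60], [0, 0, -3, 0, 0, 0, 60], [0, 0, -3, 0, 0, 0, 60]]}}

```text
t: 45.23
ee_pos: [393.3, 255.3, 83.8]
orientation: [2.932, 1.127, 0.001]
ft_force: [-0.1, 0.1, 0.6]
width: 60.0
```

```bash
python3 o.py
```

```text
45.23 [393.3 255.3  83.8] jaw 42.06 z [ 0.  0. -1.] F [-0.1  0.1  0.6] w 60.0 [ 0.55  0.43  2.06 -0.    0.66 -0.18]
```

Emit:
{"name": "move_arm", "arguments": {"motion": [[0, 0, -1, 0, 0, 0, 60], [0, 0, -2, 0, 0, 0, 60], [0, 0, -2, 0, 0, 0, 60]]}}

```text
t: 45.48
ee_pos: [393.4, 255.4, 83.3]
orientation: [-2.932, -1.127, -0.002]
ft_force: [-5.6, -4.2, 22.5]
width: 60.0
```

Emit:
{"name": "move_arm", "arguments": {"motion": [[0, 0, -1, 0, 0, 0, 60], [0, 0, -2, 0, 0, 0, 60], [0, 0, -2, 0, 0, 0, 60]]}}

```text
t: 45.73
ee_pos: [393.6, 255.4, 82.8]
orientation: [-2.932, -1.127, -0.003]
ft_force: [-12.8, -8.6, 44.3]
width: 59.8
```

```bash
python3 o.py
```

```text
45.73 [393.6 255.4  82.8] jaw 42.06 z [ 0.002  0.001 -1.   ] F [-12.8  -8.6  44.3] w 59.8 [ 0.55  0.43  2.06 -0.    0.65 -0.18]
```

Emit:
{"name": "move_arm", "arguments": {"motion": [[0, 0, 10, 0, 0, 0, 60], [0, 0, 40, 0, 0, 0, 60], [0, 0, 80, 0, 0, 0, 60], [0, -10, 120, 0, 0, 0, 60], [0, -20, 150, 0, 0, 0, 60]]}}

```text
t: 46.15
ee_pos: [393.5, 235.4, 232.7]
orientation: [-2.932, -1.129, -0.004]
ft_force: [0.8, 0.6, 1.6]
width: 60.2
```

Emit:
{"name": "move_arm", "arguments": {"motion": [[-20, -35, 0, 0, 0, 0, 60], [-30, -70, 0, 0, 0, 0, 60], [-30, -80, 0, 0, 0, 0, 60], [-30, -80, 0, 0, 0, 0, 60]]}}

```text
t: 46.48
ee_pos: [362.4, 153.4, 230.0]
orientation: [2.933, 1.124, 0.0]
ft_force: [-0.2, 1.0, 0.5]
width: 60.4
```

```bash
python3 o.py; python3 -c "
from h import *
s=get_image('side');save(s,'v16.png',f=1.4)
yaw=np.radians(42);ex=np.array([np.cos(yaw),np.sin(yaw)]);c=np.array([414.7,343])
k=mark_of(s,'returns_lid_handle')[:1];print(k)
for th in(0,.06,.12,.2):
    p=c+(75-120*np.cos(th)+35*np.sin(th))*ex;print(th,proj(s,[*p,75.5+120*np.sin(th)+43*np.cos(th)]))
for m in mark_of(s,'caddy_drawer0_handle')[:1]+mark_of(s,'gauge')[:1]:print(m['location'],at_z(s,m['location'][1],m['location'][0],52),at_z(s,m['location'][1],m['location'][0],3))
"
```

```text
46.48 [362.4 153.4 230. ] jaw 41.92 z [ 0. -0. -1.] F [-0.2  1.   0.5] w 60.4 [ 0.37  0.06  2.1  -0.    0.98 -0.36]
[{'location': [319.3, 226.1], 'p': 0.69}]
0 [228.35416296 320.70534519]
0.06 [226.88750082 318.17229738]
0.12 [225.1772149  315.67556925]
0.2 [222.52405349 312.42138446]
[207.4, 410.6] [ 346.35118104 -283.87079039   52.        ] [ 372.24140772 -343.08265573    3.        ]
[237.5, 316.6] [449.52671708 -32.76059429  52.        ] [481.56051538 -77.02014114   3.        ]
```

View pics/v16.png

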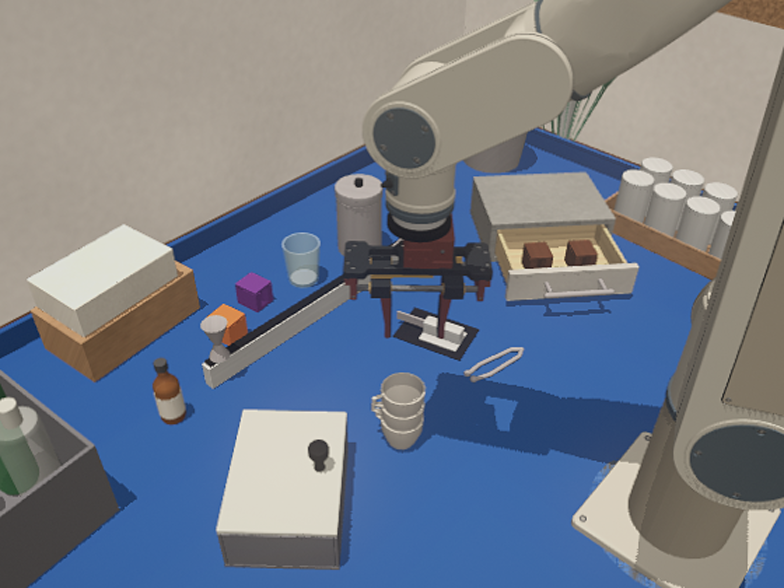

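The lid is flat shut, with its knob at display (318,455). Both holders stand in the open drawer at (537,255) and (580,250), the gauge lies on its mat, and the bystanders are in place. I'll hand the job in.

```bash
python3 -c "
from workcell import close_job
print(close_job())"
```

```text
the job is handed in; nothing more can be done
None
```

The job is done and handed in at about 46.5 s of robot time; the interface gave no verdict.

- **Drawer:** pulled out to its stop, where the force rose and travel ended, and left out.
- **Gauging, left to right:** three holders were present.

| Holder | Result | Blade tip in holder frame (x) | Placed in |
|---|---|---|---|
| Left | took the blade fully | about +15 mm | drawer |
| Middle | jammed, with about 2.7 N at the wrist | about -10 mm | returns box |
| Right | took the blade fully | about +15 mm | drawer |

- **Middle holder:** it had been knocked about 20 mm aside before I reached it, so I measured it again first. I pushed it about 14 mm back towards the rail to confirm the jam.
- **Gauge:** back flat on its mat.
- **Lid:** pressed until it stopped, at about 44 N in the last press. That was through the fingertips, not the gripper body, but it is close to what the task allows elsewhere.

**Last checks:** the final side picture shows both holders upright in the open drawer, the gauge on its mat, the lid shut and the visible bystanders in place. The gripper hides the rail's right end, so the green bottle does not show there. The holder in the box was last seen upright just before the lid closed. The lid knob's pixel matched the shut position to about 2 px. The detected drawer handle was about 15 mm off in the last picture, which fits its usual error.

**Failed or disagreed:** some colour-based position fits gave nothing for holders in shade or behind the arm, and the first try at triangulating the lid knob was wrong. In both cases I used the pictures instead.

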